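# Clamp a batch of pit-lane floor panels and roll their tiles down

## Robot

A 7-joint arm with a two-finger parallel gripper is mounted at the origin on a cart in front of the work surface, level with it; the furniture and walls round the work are solid. World frame = base frame: x ahead of the robot, y to its left, z up, the work surface at z = 0. Lengths are in m, angles in rad, forces in N, time in s.
With the tool pointing down it reaches from about 0.4 to 0.875 m from the base axis. Payload 6.5 kg.
Tool frame: the origin (TCP) lies at the very end of the fingers, on their centre line; the grasp point (between the pads) lies bot.grasp_offset behind it (bot.grasp_offset is the distance from the TCP to the grasp point, in m); z points along the fingers, y is the line along which they close (so a half turn about z gives the same grasp; the last joint's range is limited). The gripper opens to 88 mm and grips with 3 to 60 N. Pads are 18 mm wide; open, the fingers measure 123 mm over their backs; the gripper's body (75 mm by 187 mm) begins 45 mm behind the grasp point.
Start: joints at [-1.335, 0.536, -0.004, 1.538, 0.003, 1.067, -0.071], TCP at [0.193, 0.621, 0.239] pointing down, gripper open.
Joint ranges: [-2.7, 2.7], [-0.37, 2.16], [-1.27, 1.26], [0.24, 2.4], [-1.31, 4.45], [0.19, 1.91], [-2.76, 2.76]. Speed limits (rad/s): [2.39, 2.39, 3.14, 3.14, 3.14, 3.14, 3.14].

## Interface

Orientations are given as a 3x3 rotation matrix whose columns are the frame's x, y, z axes.
In Python, from workcell import bot gives the robot as it stands.
- The arm moves only by the shell command python3 drive.py 'ROWS' [FORCE]. ROWS is a JSON list of rows, 1 to 12 of them, each of 5 numbers: dx, dy, dz in m, then a turn about the tool's z in rad, then the opening from 0.0 (shut) to 1.0 (fully open); each row shifts and turns the commanded pose from where the row before left it, along the tool's axes as they then stand; what a row does not reach is not made up. A row lasts 1/12 s, in which the tool goes at most 0.0417 m and 0.125 rad, less where a joint would pass 70% of its speed; a pose out of reach is approached as far as the arm can. The fingers move at their own pace and stop on an object; FORCE is the grip in N (left out, the last holds). Time passes only in rows, so rows that do not move let the fingers close. It prints the time, the measured TCP pose, the force, the opening and the grip force at its end.
- bot.get_obs(): the state, without advancing time (a new reading comes with each control period).
- bot.camera(name): name is "side" or "top" or "wrist"; returns a dict with "pixels" (480x640x3 uint8, red, green, blue), "vfov" (degrees; the focal length in pixels is half the picture's height over the tangent of half this angle, whatever the lens; pixels are square), "cx", "cy" (the principal point, pixels), "world_from_camera" (4x4, takes a point from camera to world coordinates). Camera axes: x right, y down, z forward; pixel columns grow to the right and rows downward; lengths in m; the calibration is good to about 2 mm. The wrist camera is an equidistant fisheye: a pixel r from the principal point sees the ray r / f radians off the axis. A picture is of the moment at which its call begins. There is no depth.
- bot.sign_off(): hands the job in; it is judged then, once.
The state is a dict: "time_s": time; "q": joint angles; "dq": joint speeds; "tau": joint torques, N m; "tcp_pos": TCP position; "tool_rot": TCP orientation; "wrist_force": force on the tool from outside, world axes, zero at the start; "ft_torque": the same for the moment, N m; "grip_width": opening from 0.0 (shut) to 1.0 (fully open); "grasp_force": force on a finger pad.
Only numpy, scipy, OpenCV 4.12 (cv2) and the standard library are available. Lean on these libraries where they do the work, as an engineer would, in place of code of your own. Each camera call takes 0.05 s, during which the arm holds its last target. There are 200 camera calls.

## Task

Set all the pit-lane floor panels lying on the table in the jig's channel, tiles up, and clamp them end to end without gaps: the sliding stop is locked too far in, so free it with its wing knob, make room, bring it up against the run of panels so that they are pressed together against the fixed end stop, and lock it again. Only then roll firmly over the whole run with the hand roller (never with the fingers, and not so hard that a tile cracks) until every tile is bedded down practically level with its carrier. Leave the batch clamped to set, hang the roller back in its rest, and do not disturb the glue bottle, the tyre stack or the steel rule.

Things in the scene. Friction and masses are not known exactly. Their poses are not given: they have to be found in the camera images.
- jig: aluminium jig fixed to the table, bed 92 x 360 x 10 mm. Origin: centre of its underside. Channel along its y; floor = bed top, z 10 mm; two round guide rods (6 mm thick, centres x = -33, +33 mm, tops 4 mm over the floor) leave 60 mm between them. At the +y end a fixed end stop, 12 mm high over the floor, crosses the channel, face at y = +170 mm; sliding stop towards -y
- end_stop_face (a point): middle of the fixed end stop's face, at the level of the channel floor
- stop (a joint): sliding stop in the channel, dark steel, 56 mm long (y), 13 mm high, 86 mm wide over its ears. m: 0 = slid fully back, grows towards the end stop (jig +y), at most 0.22; its face is at jig y = value - 115 mm (at 0 there is room for four panels and 29 mm). Free it slides with 2 N and can be pushed along by its knob; locked it holds 25 N
- stop_face (a point): middle of the sliding stop's face that looks to the end stop, 6 mm over the channel floor
- clamp_knob (a joint): black wing knob on the sliding stop: bar 40 x 10 mm, 19 mm high, its lower edge 20 mm and top 39 mm over the channel floor, on a vertical axis 34 mm behind the stop's face. rad: 0 = open, bar along jig y; grows clockwise seen from above to 1.5 (end; bar along jig x). Clamps from 0.7, properly tight from 1.15. Needs up to 0.3 N m
- clamp_grip (a point): on the wing knob's axis, at half the height of its bar (29 mm over the channel floor)
- roller: hand roller, 0.25 kg: black rubber wheel (36 mm across, 46 mm wide, axle along x, rolls along y) in a fork under a steel cross plate 86 (x) x 28 (y) mm, its top 48 mm up; on it a wooden grip block 42 (x) x 24 (y) x 40 mm, top 88 mm up. Origin: wheel's lowest point, under the middle; z up. Take it by the block's 24 mm sides, fingertips close over the plate. Rolled with 12 to 25 N it beds the tiles
- roller_rest: dark steel rest fixed to the table, 104 x 60 mm. Origin: centre of its underside. Two cheeks 52 mm high at x = -39, +39 mm carry the ends of the roller's cross plate between lips 5 mm high (3 mm play along y, 5 mm along x), the wheel hanging free. At home the roller's origin is at x = y = 0, z = 9 mm of the rest, its axes along the rest's
- panel_0: pit-lane floor panel, one of two to four alike (None: absent): plywood carrier 56 (x) x 64 (y) x 12 mm with two grey tiles 48 x 30 mm side by side along y, 4 mm in from its x sides. Origin: centre of its underside. Lies flat; take it across its 56 mm. 0.11 kg
- panel_0_tile0 (a joint): tile of panel_0 at its y = -15.5 mm. m pressed down: 0 = loosely laid, top 3.5 mm over the carrier's top; 0.003 = bedded, top 0.5 mm over it. Lies on tacky putty: moves only under more than 5 N, then stays; cracks at 60 N
- panel_0_tile1 (a joint): tile of panel_0 at its y = 15.5 mm. m pressed down: 0 = loosely laid, top 3.5 mm over the carrier's top; 0.003 = bedded, top 0.5 mm over it. Lies on tacky putty: moves only under more than 5 N, then stays; cracks at 60 N
- panel_1: pit-lane floor panel, one of two to four alike (None: absent): plywood carrier 56 (x) x 64 (y) x 12 mm with two grey tiles 48 x 30 mm side by side along y, 4 mm in from its x sides. Origin: centre of its underside. Lies flat; take it across its 56 mm. 0.11 kg
- panel_1_tile0 (a joint): tile of panel_1 at its y = -15.5 mm. m pressed down: 0 = loosely laid, top 3.5 mm over the carrier's top; 0.003 = bedded, top 0.5 mm over it. Lies on tacky putty: moves only under more than 5 N, then stays; cracks at 60 N
- panel_1_tile1 (a joint): tile of panel_1 at its y = 15.5 mm. m pressed down: 0 = loosely laid, top 3.5 mm over the carrier's top; 0.003 = bedded, top 0.5 mm over it. Lies on tacky putty: moves only under more than 5 N, then stays; cracks at 60 N
- panel_2: pit-lane floor panel, one of two to four alike (None: absent): plywood carrier 56 (x) x 64 (y) x 12 mm with two grey tiles 48 x 30 mm side by side along y, 4 mm in from its x sides. Origin: centre of its underside. Lies flat; take it across its 56 mm. 0.11 kg
- panel_2_tile0 (a joint): tile of panel_2 at its y = -15.5 mm. m pressed down: 0 = loosely laid, top 3.5 mm over the carrier's top; 0.003 = bedded, top 0.5 mm over it. Lies on tacky putty: moves only under more than 5 N, then stays; cracks at 60 N
- panel_2_tile1 (a joint): tile of panel_2 at its y = 15.5 mm. m pressed down: 0 = loosely laid, top 3.5 mm over the carrier's top; 0.003 = bedded, top 0.5 mm over it. Lies on tacky putty: moves only under more than 5 N, then stays; cracks at 60 N
- panel_3: pit-lane floor panel, one of two to four alike (None: absent): plywood carrier 56 (x) x 64 (y) x 12 mm with two grey tiles 48 x 30 mm side by side along y, 4 mm in from its x sides. Origin: centre of its underside. Lies flat; take it across its 56 mm. 0.11 kg
- panel_3_tile0 (a joint): tile of panel_3 at its y = -15.5 mm. m pressed down: 0 = loosely laid, top 3.5 mm over the carrier's top; 0.003 = bedded, top 0.5 mm over it. Lies on tacky putty: moves only under more than 5 N, then stays; cracks at 60 N
- panel_3_tile1 (a joint): tile of panel_3 at its y = 15.5 mm. m pressed down: 0 = loosely laid, top 3.5 mm over the carrier's top; 0.003 = bedded, top 0.5 mm over it. Lies on tacky putty: moves only under more than 5 N, then stays; cracks at 60 N
- glue_bottle: white glue bottle 31 x 31 x 86 mm, bystander; origin: centre of its underside
- tyre_stack_a: stack of glued model tyres 37 x 37 x 36 mm, bystander; origin: centre of its underside
- steel_rule: steel rule 200 mm long, bystander; origin: centre of its underside

How it is judged:
By the outcome, as a careful person would: the job done as asked, in the order asked, and still so for the second after the job is handed in, with the robot touching nothing.
Of panel_0, panel_1, panel_2, panel_3 only 2 to 4 are there at a start; the rules pass over those that are not, and their reading is None.
At some moment in a run one of panel_0, panel_1, panel_2, panel_3 may be knocked a few centimetres aside while the robot is not near it.
Once in a run the grip may slacken for a moment while it holds something.
It also fails if it takes over 210 s, if anything falls off the work surface, if the arm or the gripper's body presses on something with over 40 N, if the wrist force passes 120 N, or if a joint passes its speed limit or range.

## Working session

There is one attempt and no reset: what is moved stays moved. The work goes in short steps, Python scripts to look and compute and a shell command to move; the robot and the scene stay as the last step left them, time stands still between calls to the robot, and variables do not carry over. Pictures are saved under pics/ and viewed, at most 14 in all, crops included, and the job is handed in when it is done.

```bash
ls; mkdir -p pics
python3 - <<'E'
from workcell import bot
import cv2
for n in("top","side"):
    c=bot.camera(n); cv2.imwrite(f"pics/{n}0.png",c["pixels"][:,:,::-1]); print(n,c["vfov"],c["cx"],c["cy"],c["world_from_camera"].round(3).tolist() if hasattr(c["world_from_camera"],'round') else c["world_from_camera"])
o=bot.get_obs(); print(o, bot.grasp_offset)
E
```

```text
drive.py
pics
workcell.py
top 50.58246281320251 310.8532610083551 248.96822842440966 [[0.026, -0.984, 0.176, 0.286], [-1.0, -0.025, 0.004, -0.052], [0.001, -0.176, -0.984, 1.096], [0.0, 0.0, 0.0, 1.0]]
side 45.47529812750868 322.2351513033542 236.58459236697408 [[0.939, -0.127, 0.32, 0.077], [-0.344, -0.375, 0.861, -1.127], [0.011, -0.918, -0.396, 0.541], [0.0, 0.0, 0.0, 1.0]]
{'time_s': 0.1, 'q': array([-1.33518792,  0.53704079, -0.00441128,  1.53873313,  0.00261486,
        1.06730164, -0.0712143 ]), 'dq': array([-0.00043338, -0.00315971,  0.00070651, -0.00238635, -0.00123742,
        0.00114852,  0.00052483]), 'tau': array([ 3.40616643e-03, -5.72078955e+01,  9.94417928e-01, -2.52230966e+01,
       -5.61018800e-02,  1.35293521e-02,  4.22892049e-05]), 'tcp_pos': array([0.19308422, 0.62010429, 0.23797516]), 'tool_rot': array([[-9.54812711e-01,  2.97207995e-01, -3.06698696e-04],
       [ 2.97208122e-01,  9.54811627e-01, -1.44538419e-03],
       [-1.36740256e-04, -1.47122454e-03, -9.99998908e-01]]), 'wrist_force': array([-0.18143207, -0.24382977,  0.07501346]), 'ft_torque': array([1.69451944e-02, 1.07653295e-02, 6.72260016e-05]), 'grasp_force': 0.0, 'grip_width': 0.9986078608513722} 0.0187
```

View pics/top0.png

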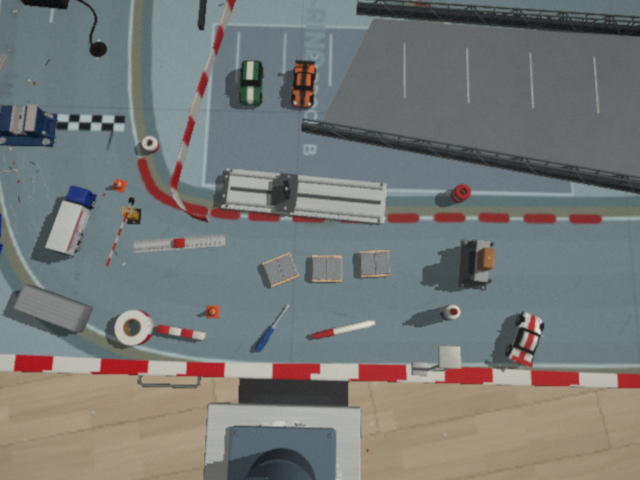

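View pics/side0.png

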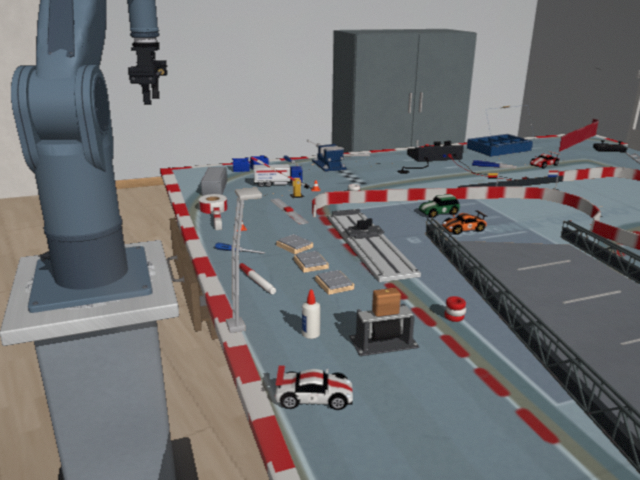

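The top view shows the jig at cols 222-386 and rows 170-222, three panels near (280,270), (327,268) and (375,264), and the roller in its rest at (477,263). I need enlarged crops to measure.

Run:
```python
import cv2
im=cv2.imread("pics/top0.png")
cv2.imwrite("pics/c1.png",cv2.resize(im[160:292,215:395],None,fx=4.4,fy=4.4,interpolation=cv2.INTER_CUBIC))
cv2.imwrite("pics/c2.png",cv2.resize(im[225:300,430:510],None,fx=7,fy=7,interpolation=cv2.INTER_CUBIC))
```

```text
(no output)
```

View pics/c1.png

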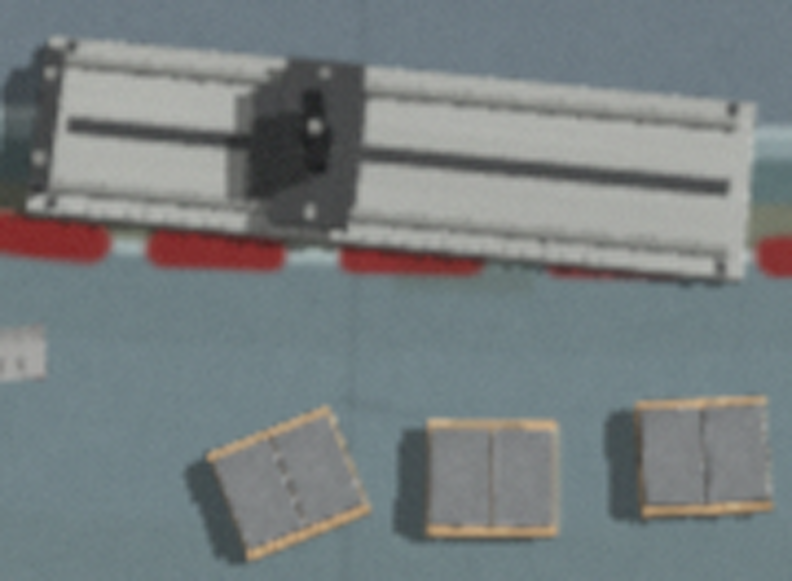

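View pics/c2.png

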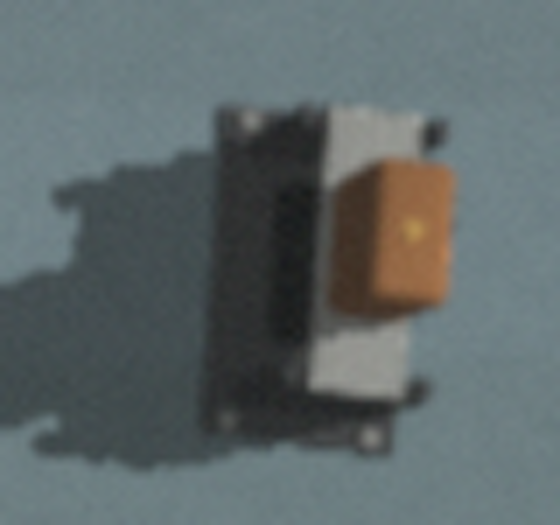

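Three panels. The end stop is at image left (world +y) and the knob bar lies along the jig's x, so it's locked. Next I turn these pixels into poses.

```bash
cat > h.py <<'E'
import numpy as np, cv2
from workcell import bot
def ray(c,uv):
    f=240/np.tan(np.radians(c["vfov"])/2); T=np.array(c["world_from_camera"])
    d=np.c_[(np.atleast_2d(uv)-[c["cx"],c["cy"]])/f,np.ones(len(np.atleast_2d(uv)))]
    return T[:3,3],d@T[:3,:3].T
def at(c,uv,z):
    o,d=ray(c,uv); return (o+d*((z-o[2])/d[:,2])[:,None])[:,:2]
def proj(c,p):
    f=240/np.tan(np.radians(c["vfov"])/2); T=np.array(c["world_from_camera"])
    q=(np.atleast_2d(p)-T[:3,3])@T[:3,:3]; return q[:,:2]/q[:,2:]*f+[c["cx"],c["cy"]]
def tool(): # errors helper: world delta -> tool delta
    o=bot.get_obs(); return o["tcp_pos"],np.array(o["tool_rot"]),o
def go(x,y,z,yaw=None): # print tool-axis shifts to reach; yaw = world direction angle of tool y (mod pi)
    p,R,o=tool(); d=R.T@(np.array([x,y,z])-p); t=0
    if yaw is not None:
        a=np.arctan2(R[1,1],R[0,1]); t=-((yaw-a+np.pi/2)%np.pi-np.pi/2)
    print("tool d",d.round(4),"turn",round(t,4),"t",o["time_s"],"tcp",p.round(4),"q7",o["q"][6].round(2))
E
python3 - <<'E'
from h import *
c=bot.camera("top")
C=lambda l,s=4.4,o=(215,160):np.array(l)/s+o
def show(n,l,z,**k):
    p=at(c,C(l,**k),z); print(n,z,p.round(4).tolist())
    return p
r=show("jig right end",[(755,103),(742,282)],.01)
print(np.linalg.norm(r[0]-r[1]))
e=show("endstop back top",[(48,40),(28,208)],.022)
e2=show("endstop face top",[(67,52),(48,200)],.022)
s=show("slot",[(68,125),(728,187)],.01)
d=s[0]-s[1];print("slot ang from y",np.arctan2(-d[0],d[1]),np.linalg.norm(d))
print("jig len", np.linalg.norm(r.mean(0)-e.mean(0)))
show("stop face (left?) top",[(290,62),(262,225),(363,66),(345,238)],.023)
show("knob top",[(315,92),(315,168),(316,127)],.049)
for n,l in dict(a=[(209,457),(328,407),(370,510),(250,560)],b=[(428,420),(558,422),(556,538),(428,537)],c=[(638,402),(766,398),(773,510),(643,518)]).items():
    p=show(n,l,.012); 
    ctr=p.mean(0); y=(p[0]+p[3]-p[1]-p[2])/2; x=(p[0]+p[1]-p[2]-p[3])/2
    print(" ctr",ctr.round(4),"size",np.linalg.norm(x).round(4),np.linalg.norm(y).round(4),"yaw",np.arctan2(-y[0],y[1]).round(3),np.arctan2(x[1],x[0]).round(3))
k=dict(s=7,o=(430,225))
p=show("plate",[(330,105),(425,112),(408,398),(310,388)],.057,**k);print(p.mean(0))
p=show("block",[(383,160),(455,162),(446,300),(378,300)],.097,**k);print(p.mean(0))
p=show("base",[(222,107),(208,430),(390,452)],.004,**k)
E
```

```text
jig right end 0.01 [[0.6324, -0.2115], [0.5395, -0.205]]
0.09307822086236711
endstop back top 0.022 [[0.6522, 0.1451], [0.5651, 0.1502]]
endstop face top 0.022 [[0.6462, 0.1352], [0.5695, 0.1405]]
slot 0.01 [[0.6118, 0.1347], [0.5882, -0.198]]
slot ang from y -0.07101136984097228 0.33350761861812406
jig len 0.3565991543044249
stop face (left?) top 0.023 [[0.6435, 0.0231], [0.5592, 0.0339], [0.6424, -0.0135], [0.5537, -0.0073]]
knob top 0.049 [[0.6199, 0.0086], [0.5816, 0.0073], [0.6023, 0.0075]]
a 0.012 [[0.4444, 0.0563], [0.4707, -0.0012], [0.4203, -0.0234], [0.3944, 0.0342]]
 ctr [0.4325 0.0165] size 0.0549 0.0632 yaw 0.427 0.415
b 0.012 [[0.4655, -0.0505], [0.4662, -0.1144], [0.4089, -0.1143], [0.4078, -0.052]]
 ctr [ 0.4371 -0.0828] size 0.0575 0.0631 yaw 0.014 0.012
c 0.012 [[0.4772, -0.1536], [0.4808, -0.2166], [0.4254, -0.2199], [0.4198, -0.1565]]
 ctr [ 0.4508 -0.1867] size 0.0565 0.0633 yaw 0.073 0.056
plate 0.057 [[0.4996, -0.3932], [0.4982, -0.4214], [0.4125, -0.4133], [0.4147, -0.3846]]
[ 0.45625208 -0.40312976]
block 0.097 [[0.4758, -0.3947], [0.4757, -0.4152], [0.4358, -0.4111], [0.4353, -0.3918]]
[ 0.45566197 -0.40320088]
base 0.004 [[0.509, -0.3768], [0.4074, -0.3698], [0.4021, -0.4256]]
```

```bash
python3 drive.py '[[0,0,0,-0.1,1],[0,0,0,-0.1,1],[0,0,0,-0.1,1],[-0.0227,-0.034,0,0,1],[-0.0227,-0.034,0,0,1],[-0.0227,-0.034,0,0,1],[-0.0227,-0.034,0,0,1],[-0.0227,-0.034,0,0,1],[-0.0227,-0.034,0,0,1],[-0.0227,-0.034,0,0,1],[-0.0227,-0.034,0,0,1],[-0.0227,-0.034,0,0,1]]'; python3 drive.py '[[-0.0227,-0.034,0,0,1],[-0.0227,-0.034,0,0,1],[-0.0227,-0.034,0,0,1],[-0.0227,-0.034,0,0,1],[-0.0227,-0.034,0,0,1],[-0.0227,-0.034,0,0,1],[-0.0227,-0.034,0,0,1],[-0.0227,-0.034,0,0,1],[0,0,0,0,1],[0,0,0,0,1]]'; python3 -c "
from h import *
go(.602,.008,.1,np.pi/2)"
```

```text
time_s: 1.15
tcp_pos: [0.3976, 0.3123, 0.2387]
tool_rot: [[-1.0, 0.002, -0.0], [0.002, 1.0, 0.0], [0.0, 0.0, -1.0]]
wrist_force: [0.6, -0.6, 0.6]
grip_width: 1.0
grasp_force: 0.0
time_s: 1.98
tcp_pos: [0.5787, 0.039, 0.2384]
tool_rot: [[-1.0, 0.007, -0.0], [0.007, 1.0, -0.001], [0.0, -0.001, -1.0]]
wrist_force: [-0.3, 0.8, 0.2]
grip_width: 1.0
grasp_force: 0.0
tool d [-0.0235 -0.0307  0.1384] turn -0.0069 t 1.9833 tcp [0.5787 0.039  0.2384] q7 1.49
```

```bash
R='[0,0,0.004,0.1206,1]'; python3 drive.py '[[0,0,0.004,0.1206,1],[0,0,0.004,0.1206,1],[0,0,0.004,0.1206,1],[0,0,0.004,0.1206,1],[0,0,0.004,0.1206,1],[0,0,0.004,0.1206,1],[0,0,0.004,0.1206,1],[0,0,0.004,0.1206,1],[0,0,0.004,0.1206,1],[0,0,0.004,0.1206,1],[0,0,0.004,0.1206,1],[0,0,0.004,0.1206,1]]' >/dev/null; python3 drive.py '[[0,0,0.004,0.1206,1],[0,0,0.004,0.1206,1],[0,0,0.004,0.1206,1],[0,0,0.004,0.1206,1],[0,0,0.004,0.1206,1],[0,0,0.004,0.1206,1],[0,0,0.004,0.1206,1],[0,0,0.004,0.1206,1],[0,0,0.004,0.1206,1],[0,0,0.004,0.1206,1],[0,0,0.004,0.1206,1],[0,0,0.004,0.1206,1]]' >/dev/null; python3 drive.py '[[0,0,0,0.1206,1],[0,0,0,0.1206,1],[0.0235,0.0307,0,0,1],[0,0,0,0,1],[0,0,0,0,1]]'
python3 - <<'E'
from h import *
go(.602,.008,.028,np.pi/2)
c=bot.camera("wrist"); cv2.imwrite("pics/w1.png",c["pixels"][:,:,::-1]); print(c["vfov"],c["cx"],c["cy"],np.array(c["world_from_camera"]).round(3).tolist())
E
```

```text
time_s: 4.4
tcp_pos: [0.6016, 0.0113, 0.1425]
tool_rot: [[1.0, 0.004, -0.0], [0.004, -1.0, -0.0], [-0.0, 0.0, -1.0]]
wrist_force: [-1.1, -0.4, -0.4]
grip_width: 1.002
grasp_force: 0.0
tool d [0.0004 0.0033 0.1145] turn 0.0037 t 4.4 tcp [0.6016 0.0113 0.1425] q7 -1.1
65.70646984690485 318.67230734428387 239.2128871008128 [[0.004, -0.96, -0.279, 0.673], [-1.0, -0.004, -0.001, 0.011], [-0.0, 0.279, -0.96, 0.288], [0.0, 0.0, 0.0, 1.0]]
```

View pics/w1.png

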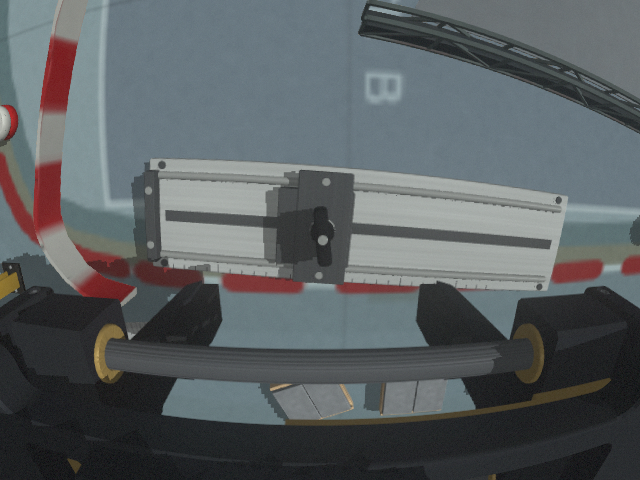

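The wrist view shows the knob bar from about (319,206) to (324,265) and the jig corners, with the face of the end stop at cols 159/155. Cross-checking with the fisheye model.

```bash
cat >> h.py <<'E'
def wat(c,uv,z):
    f=240/np.tan(np.radians(c["vfov"])/2); T=np.array(c["world_from_camera"])
    v=np.atleast_2d(uv)-[c["cx"],c["cy"]]; r=np.linalg.norm(v,axis=1); t=r/f
    d=np.c_[v*(np.sin(t)/np.maximum(r,1e-9))[:,None],np.cos(t)]@T[:3,:3].T; o=T[:3,3]
    return (o+d*((z-o[2])/d[:,2])[:,None])[:,:2]
E
python3 - <<'E'
from h import *
c=bot.camera("wrist"); im=c["pixels"]
p=lambda n,l,z:print(n,wat(c,l,z).round(4).tolist())
p("knob top ends+screw",[(319,207),(324,262),(322,240)],.049)
p("jig right",[(568,196),(547,291)],.01)
p("endstop back top, face top",[(146,167),(146,259),(159,172),(158,262)],.022)
p("slot",[(166,215),(551,244)],.01)
p("stop face?/rear top",[(300,170),(295,282),(354,174),(345,284)],.023)
cv2.imwrite("pics/w1c.png",cv2.resize(im[150:300,240:400,::-1],None,fx=4,fy=4,interpolation=cv2.INTER_CUBIC))
E
```

```text
knob top ends+screw [[0.6248, 0.0116], [0.5867, 0.0079], [0.6023, 0.0094]]
jig right [[0.6328, -0.21], [0.5418, -0.2044]]
endstop back top, face top [[0.652, 0.1446], [0.5772, 0.153], [0.6476, 0.1335], [0.5749, 0.1421]]
slot [[0.6112, 0.1356], [0.5882, -0.198]]
stop face?/rear top [[0.6466, 0.0252], [0.5607, 0.0297], [0.644, -0.0134], [0.5592, -0.009]]
```

View pics/w1c.png

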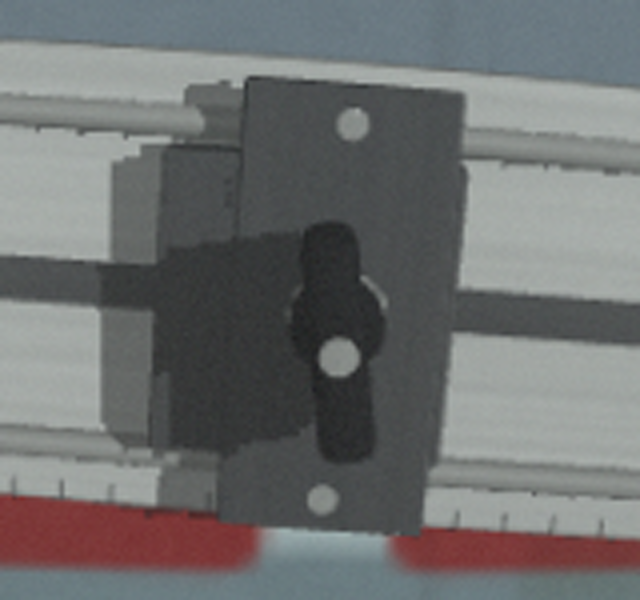

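```bash
python3 drive.py '[[0.0004,0.0033,0,0,1],[0,0,0.037,0,1],[0,0,0.037,0,1],[0,0,0.037,0,1],[0,0,0.004,0,1],[0,0,0,0,1],[0,0,0,0,0],[0,0,0,0,0],[0,0,0,0,0],[0,0,0,0,0],[0,0,0,0,0],[0,0,0,0,0]]' 40; python3 drive.py '[[0,0,0,0,0],[0,0,0,0,0],[0,0,0,0,0]]'
```

```text
time_s: 5.5
tcp_pos: [0.6025, 0.0082, 0.0283]
tool_rot: [[1.0, 0.004, 0.001], [0.004, -1.0, 0.0], [0.001, -0.0, -1.0]]
wrist_force: [0.1, -0.2, 0.1]
grip_width: 0.571
grasp_force: 0.0
time_s: 5.75
tcp_pos: [0.6021, 0.008, 0.0277]
tool_rot: [[1.0, 0.004, -0.0], [0.004, -1.0, -0.0], [-0.0, 0.0, -1.0]]
wrist_force: [0.0, -0.5, 0.3]
grip_width: 0.343
grasp_force: 0.0
```

```bash
python3 drive.py '[[0,0,0,0,0],[0,0,0,0,0],[0,0,0,0,0],[0,0,0,0,0],[0,0,0,0,0]]'
```

```text
time_s: 6.17
tcp_pos: [0.6021, 0.0088, 0.0277]
tool_rot: [[1.0, 0.005, -0.0], [0.005, -1.0, 0.001], [-0.0, -0.001, -1.0]]
wrist_force: [-0.8, 3.5, 0.5]
grip_width: 0.164
grasp_force: 40.0
```

```bash
python3 drive.py '[[0,0,0,-0.1,0],[0,0,0,-0.115,0],[0,0,0,-0.115,0],[0,0,0,-0.115,0],[0,0,0,-0.115,0],[0,0,0,-0.115,0],[0,0,0,-0.115,0],[0,0,0,-0.115,0]]';  python3 drive.py '[[0,0,0,-0.115,0],[0,0,0,-0.115,0],[0,0,0,-0.115,0],[0,0,0,-0.115,0],[0,0,0,-0.1,0],[0,0,0,0,0]]'; python3 -c "
from h import *
o=bot.get_obs();print(o['ft_torque'],o['q'])
c=bot.camera('wrist'); cv2.imwrite('pics/w2.png',cv2.resize(c['pixels'][100:400,120:520,::-1],None,fx=2,fy=2))"
```

```text
time_s: 6.83
tcp_pos: [0.6026, 0.0077, 0.0277]
tool_rot: [[0.61, 0.792, 0.001], [0.792, -0.61, -0.001], [0.0, 0.001, -1.0]]
wrist_force: [1.9, 0.8, -3.4]
grip_width: 0.162
grasp_force: 40.0
time_s: 7.33
tcp_pos: [0.6033, 0.0072, 0.0277]
tool_rot: [[0.099, 0.995, 0.003], [0.995, -0.099, -0.001], [-0.0, 0.003, -1.0]]
wrist_force: [5.5, -1.3, -5.0]
grip_width: 0.16
grasp_force: 40.0
[-0.12084688 -0.94989373 -0.14566937] [-0.34522312  0.77954894  0.36020419  1.79416331 -0.42487383  0.64220302
  0.1640719 ]
```

View pics/w2.png

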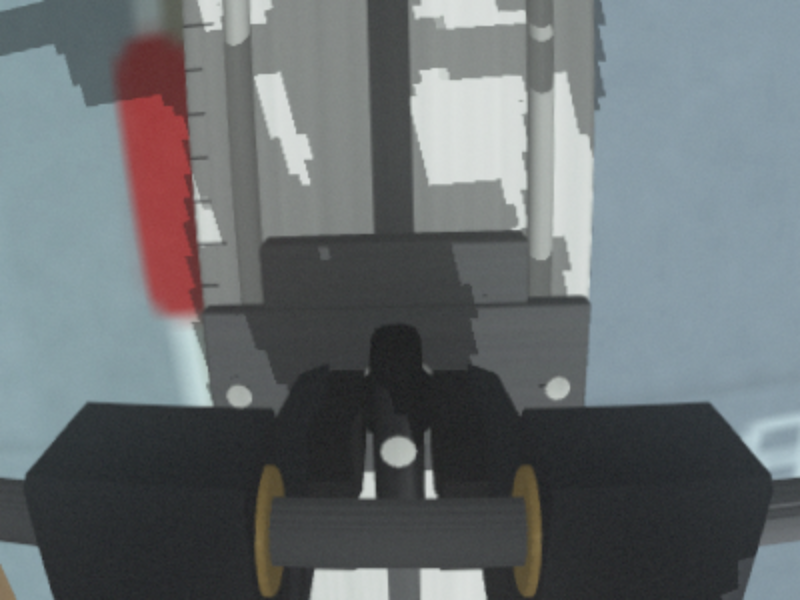

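Knob open, bar along the channel. Sliding the stop back along jig −y.

```bash
python3 drive.py '[[-0.01,0.0003,0,0,0],[-0.02,0.0006,0,0,0],[-0.02,0.0006,0,0,0],[-0.02,0.0006,0,0,0],[-0.02,0.0006,0,0,0],[-0.02,0.0006,0,0,0],[-0.02,0.0006,0,0,0],[-0.02,0.0006,0,0,0],[-0.01,0.0003,0,0,0],[0,0,0,0,0]]'
```

```text
time_s: 8.22
tcp_pos: [0.5915, -0.1557, 0.0278]
tool_rot: [[0.109, 0.994, 0.003], [0.994, -0.109, -0.003], [-0.003, 0.003, -1.0]]
wrist_force: [5.0, -2.1, -6.4]
grip_width: 0.164
grasp_force: 40.0
```

```bash
python3 drive.py '[[0,0,0,0,1],[0,0,0,0,1],[0,0,0,0,1],[0,0,0,0,1],[0,0,0,0,1],[0,0,-0.02,0,1],[0,0,-0.04,0,1],[0,0,-0.04,0,1],[0,0,0,0,1]]'
python3 - <<'E'
from h import *
c=bot.camera("top"); cv2.imwrite("pics/top1.png",c["pixels"][:,:,::-1])
d=np.abs(cv2.imread("pics/top1.png").astype(int)-cv2.imread("pics/top0.png")).sum(2)>60
for n,(x0,x1) in dict(a=(255,303),b=(305,348),c=(352,400)).items(): print(n,d[245:292,x0:x1].sum())
go(.4325,.0165,.1,.42)
E
```

```text
time_s: 8.97
tcp_pos: [0.5948, -0.1532, 0.1349]
tool_rot: [[0.102, 0.995, 0.011], [0.995, -0.102, -0.002], [-0.001, 0.011, -1.0]]
wrist_force: [1.0, -1.3, 0.4]
grip_width: 0.82
grasp_force: 0.0
a 1134
b 506
c 295
tool d [ 0.1517 -0.1775  0.0304] turn -0.5219 t 9.0167 tcp [ 0.5934 -0.1524  0.1319] q7 0.35
```

```bash
python3 drive.py '[[0,0,-0.01,-0.105,1],[0,0,0,-0.105,1],[0,0,0,-0.104,1],[0,0,0,-0.104,1],[0,0,0,-0.104,1],[0.0367,-0.01305,0,0,1],[0.0367,-0.01305,0,0,1],[0.0367,-0.01305,0,0,1],[0.0367,-0.01305,0,0,1],[0.0367,-0.01305,0,0,1],[0.0367,-0.01305,0,0,1],[0,0,0,0,1]]'
python3 - <<'E'
from h import *
go(.4325,.0165,.007,.42)
c=bot.camera("wrist"); cv2.imwrite("pics/w3.png",c["pixels"][:,:,::-1])
E
```

```text
time_s: 10.02
tcp_pos: [0.4226, 0.0224, 0.1361]
tool_rot: [[-0.415, 0.91, -0.008], [0.91, 0.415, 0.002], [0.005, -0.006, -1.0]]
wrist_force: [0.1, 0.9, -0.1]
grip_width: 0.997
grasp_force: 0.0
tool d [-0.0101  0.0075  0.129 ] turn 0.0075 t 10.0167 tcp [0.4226 0.0224 0.1361] q7 0.43
```

View pics/w3.png

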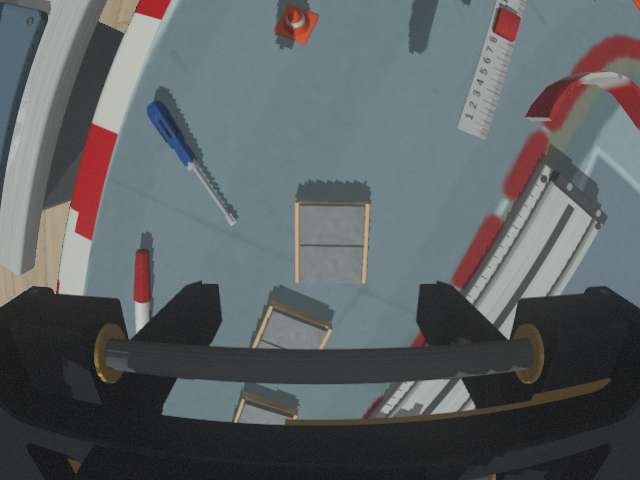

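Panel a is square under the tool, with corners near (294,202), (370,201), (368,284) and (295,284). I'll write an automatic wood-edge detector and check it against these.

```bash
cat >> h.py <<'E'
def panel(c=None):
    "panel under the wrist camera: wood-coloured edges -> centre, x-axis yaw, size (world, carrier top)"
    c=c or bot.camera("wrist"); h=cv2.cvtColor(c["pixels"],cv2.COLOR_RGB2HSV)
    m=cv2.inRange(h,(8,60,60),(25,255,255)); m[320:]=0
    m=cv2.morphologyEx(m,cv2.MORPH_OPEN,np.ones((2,2),np.uint8))
    b=m[160:320,240:410]; v,u=np.nonzero(b)
    n,l,s,ct=cv2.connectedComponentsWithStats(cv2.dilate(b,np.ones((5,5),np.uint8)))
    # keep blobs near the picture centre
    keep=[i for i in range(1,n) if s[i,4]>60 and np.hypot(ct[i,0]-82,ct[i,1]-82)<65]
    k=np.isin(l,keep)&(b>0); v,u=np.nonzero(k)
    w=wat(c,np.c_[u+240,v+160].astype(float),.012)
    (cx,cy),(a,bb),ang=cv2.minAreaRect((w*1000).astype(np.float32))
    if a>bb: ang+=90
    yaw=(np.radians(ang)+np.pi/2)%np.pi-np.pi/2   # direction of the short (56) side
    print("panel",round(cx/1e3,4),round(cy/1e3,4),"size",round(min(a,bb),1),round(max(a,bb),1),"yaw",round(yaw,3))
    return cx/1e3,cy/1e3,yaw
E
python3 - <<'E'
from h import *
c=bot.camera("wrist"); w=wat(c,[(294,202),(370,201),(368,284),(295,284)],.012); print(w.mean(0))
x,y,a=panel(c); go(x,y,.007,a)
E
```

```text
[0.43822157 0.01387934]
panel 0.4345 0.017 size 55.2 63.6 yaw 0.41
tool d [-0.0043  0.0055  0.1302] turn 0.0131 t 10.1167 tcp [0.428  0.0186 0.1372] q7 0.44
```

```bash
python3 drive.py '[[0,0,0.04,0,1],[0,0,0,0,1],[0,0,0,0,1],[0,0,0,0,1]]' | head -2
python3 - <<'E'
from h import *
x,y,a=panel(); go(x,y,.007,a)
E
```

```text
time_s: 10.45
tcp_pos: [0.4298, 0.0165, 0.0983]
panel 0.434 0.0172 size 55.6 64.3 yaw 0.417
tool d [-0.0011  0.0035  0.0918] turn 0.0019 t 10.5 tcp [0.4303 0.0167 0.0988] q7 0.48
```

```bash
python3 drive.py '[[-0.0011,0.0035,0.03,0,1],[0,0,0.04,0,1],[0,0,0.0215,0,1],[0,0,0,0,1],[0,0,0,0,1],[0,0,0,0,0.3],[0,0,0,0,0.3],[0,0,0,0,0.3],[0,0,0,0,0.3],[0,0,0,0,0.3],[0,0,0,0,0.3],[0,0,0,0,0.3]]' 25; python3 -c "
from h import *
p,R,o=tool();print(p,o['grip_width'],o['grasp_force'])
go(.599+.134*.0695,-.030+.134*.9976,.06,-.0695)"
```

```text
time_s: 11.5
tcp_pos: [0.4335, 0.018, 0.0069]
tool_rot: [[-0.408, 0.913, 0.001], [0.913, 0.408, 0.0], [-0.0, 0.001, -1.0]]
wrist_force: [-0.7, -0.1, 8.5]
grip_width: 0.626
grasp_force: 25.0
[0.43348804 0.01802637 0.00686871] 0.6259599166455578 24.9972465634346
tool d [ 0.0068  0.1946 -0.0529] turn 0.49 t 11.5 tcp [0.4335 0.018  0.0069] q7 0.56
```

```bash
python3 drive.py '[[0,0,-0.025,0,0.3],[0,0,-0.03,0,0.3],[0,0,0,0.098,0.3],[0,0,0,0.098,0.3],[0,0,0,0.098,0.3],[0,0,0,0.098,0.3],[0,0,0,0.098,0.3]]' | tail -3;python3 drive.py '[[0.01627,0.02808,0,0,0.3],[0.01627,0.02808,0,0,0.3],[0.01627,0.02808,0,0,0.3],[0.01627,0.02808,0,0,0.3],[0.01627,0.02808,0,0,0.3],[0.01627,0.02808,0,0,0.3],[0,0,0,0,0.3],[0,0,0,0,0.3],[0,0,0,0,0.3]]'
python3 - <<'E'
from h import *
c=bot.camera("wrist"); cv2.imwrite("pics/w4.png",c["pixels"][:,:,::-1])
go(.599+.134*.0695,-.030+.134*.9976,.017,-.0695)
E
```

```text
wrist_force: [-0.2, -0.3, -1.3]
grip_width: 0.627
grasp_force: 25.0
time_s: 12.83
tcp_pos: [0.6067, 0.103, 0.0607]
tool_rot: [[0.07, 0.998, -0.002], [0.998, -0.07, -0.001], [-0.001, -0.002, -1.0]]
wrist_force: [0.3, -0.6, -1.2]
grip_width: 0.63
grasp_force: 25.0
tool d [0.0012 0.0019 0.0438] turn -0.0008 t 12.8833 tcp [0.6064 0.1027 0.0608] q7 0.01
```

View pics/w4.png

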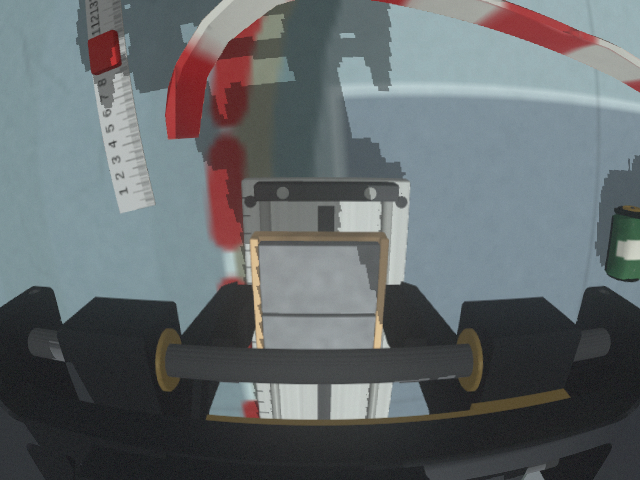

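Held panel: front corners (252,238) and (388,237). The end stop screws are at (283,193) and (370,193), and the bed edges are at (243,182) and (410,182). Next is the lateral fit.

Run:
```python
from h import *
c=bot.camera("wrist")
s=wat(c,[(283,193),(370,193)],.022); b=wat(c,[(243,181),(410,181)],.01); f=wat(c,[(252,200),(405,200)],.022); pn=wat(c,[(252,238),(388,237)],.066)
ex=np.array([np.cos(.0695),-np.sin(.0695)]); ey=np.array([np.sin(.0695),np.cos(.0695)]); o=np.array([.599,-.030])
for n,p in dict(screws=s,bed=b,face=f,panel=pn).items(): print(n,p.round(4).tolist(),"jig",((p-o)@np.c_[ex,ey]).round(4).tolist())
```

```text
screws [[0.5909, 0.1452], [0.6346, 0.1422]] jig [[-0.0203, 0.1742], [0.0236, 0.1743]]
bed [[0.5685, 0.1517], [0.6584, 0.1456]] jig [[-0.0431, 0.1791], [0.0471, 0.1793]]
face [[0.5747, 0.1429], [0.6526, 0.1376]] jig [[-0.0362, 0.1708], [0.0419, 0.1709]]
panel [[0.5817, 0.1349], [0.6356, 0.1316]] jig [[-0.0287, 0.1633], [0.0253, 0.1637]]
```

```bash
cat >> h.py <<'E'
O=np.array([.6006,-.0293]); PSI=-.0695
EX=np.array([np.cos(PSI),np.sin(PSI)]); EY=np.array([-np.sin(PSI),np.cos(PSI)])
def jig(x,y): return O+EX*x+EY*y
def inj(p): d=np.asarray(p)[...,:2]-O; return d@np.c_[EX,EY]
E
python3 -c "
from h import *
go(*jig(0,.135),.017,PSI); print(inj(tool()[0]))"
```

```text
tool d [0.0031 0.0034 0.044 ] turn -0.0011 t 12.9333 tcp [0.6064 0.1026 0.061 ] q7 0.01
[-0.00334361  0.1319794 ]
```

```bash
python3 drive.py '[[0.003,0.0034,0.01,0,0.3],[0,0,0.02,0,0.3],[0,0,0.0135,0,0.3],[0,0,0,0,0.3],[0,0,0,0,0.3]]'; python3 -c "
from h import *
go(*jig(0,.135),.017,PSI); print(inj(tool()[0]))"
```

```text
time_s: 13.35
tcp_pos: [0.6105, 0.1059, 0.0166]
tool_rot: [[0.07, 0.998, -0.002], [0.998, -0.07, -0.001], [-0.001, -0.002, -1.0]]
wrist_force: [-0.1, -0.3, -0.7]
grip_width: 0.631
grasp_force: 25.0
tool d [-0.0005 -0.0005 -0.0004] turn -0.0005 t 13.35 tcp [0.6105 0.1059 0.0166] q7 0.03
[0.00047359 0.13554777]
```

```bash
python3 drive.py '[[0,0,0,0,1],[0,0,0,0,1],[0,0,0,0,1],[0,0,0,0,1],[0,0,0,0,1],[0,0,-0.04,0,1],[0,0,-0.04,0,1],[0,0,0,0,1],[0,0,0,0,1]]' | head -2
python3 - <<'E'
from h import *
c=bot.camera("wrist"); p=panel(c); print(inj(p[:2]), "(z .012 assumed)"); cv2.imwrite("pics/w5.png",c["pixels"][:,:,::-1])
go(.4371,-.0828,.1,.012)
E
```

```text
time_s: 14.1
tcp_pos: [0.6133, 0.1066, 0.1003]
panel 0.6102 0.1017 size 58.1 67.3 yaw -0.071
[0.00046776 0.13130785] (z .012 assumed)
tool d [-0.2011 -0.1611 -0.002 ] turn -0.0813 t 14.15 tcp [0.6118 0.1066 0.0984] q7 -0.01
```

```bash
python3 drive.py '[[0,0,-0.015,-0.081,1],[-0.02676,-0.02527,0,0,1],[-0.02676,-0.02527,0,0,1],[-0.02676,-0.02527,0,0,1],[-0.02676,-0.02527,0,0,1],[-0.02676,-0.02527,0,0,1],[-0.02676,-0.02527,0,0,1],[-0.02676,-0.02527,0,0,1],[0,0,0,0,1],[0,0,0,0,1],[0,0,0,0,1]]' | head -2
python3 - <<'E'
from h import *
c=bot.camera("wrist"); p=panel(c);  cv2.imwrite("pics/w6.png",c["pixels"][:,:,::-1])
go(p[0],p[1],.007,p[2])
E
```

```text
time_s: 15.07
tcp_pos: [0.4366, -0.0825, 0.1121]
panel 0.439 -0.0827 size 55.6 64.2 yaw 0.021
tool d [-0.0006  0.0019  0.1052] turn -0.0079 t 15.1167 tcp [ 0.4372 -0.0821  0.1122] q7 0.4
```

```bash
python3 drive.py '[[-0.0006,0.0015,0.035,-0.008,1],[0,0,0.04,0,1],[0,0,0.03,0,1],[0,0,0,0,1],[0,0,0,0,1],[0,0,0,0,0.3],[0,0,0,0,0.3],[0,0,0,0,0.3],[0,0,0,0,0.3],[0,0,0,0,0.3],[0,0,0,0,0.3],[0,0,0,0,0.3]]'; python3 -c "
from h import *
go(*jig(0,.0675),.06,PSI)"
```

```text
time_s: 16.12
tcp_pos: [0.4389, -0.0836, 0.0085]
tool_rot: [[-0.019, 1.0, 0.002], [1.0, 0.019, 0.0], [0.0, 0.002, -1.0]]
wrist_force: [-0.5, 0.4, 8.7]
grip_width: 0.625
grasp_force: 25.0
tool d [ 0.1183  0.1688 -0.0512] turn 0.089 t 16.1167 tcp [ 0.4389 -0.0836  0.0085] q7 0.54
```

```bash
python3 drive.py '[[0,0,-0.025,0,0.3],[0,0,-0.03,0.089,0.3],[0.02214,0.02627,0,0,0.3],[0.02214,0.02627,0,0,0.3],[0.02214,0.02627,0,0,0.3],[0.02214,0.02627,0,0,0.3],[0.02214,0.02627,0,0,0.3],[0.02214,0.02627,0,0,0.3],[0,0,0,0,0.3],[0,0,0,0,0.3],[0,0,0,0,0.3]]'; python3 -c "
from h import *
go(*jig(0,.0675),.0185,PSI)
c=bot.camera('wrist');cv2.imwrite('pics/w7.png',c['pixels'][:,:,::-1])"
```

```text
time_s: 17.03
tcp_pos: [0.6036, 0.0372, 0.0624]
tool_rot: [[0.07, 0.998, -0.002], [0.998, -0.07, -0.001], [-0.001, -0.001, -1.0]]
wrist_force: [-0.7, -0.8, -0.4]
grip_width: 0.627
grasp_force: 25.0
tool d [0.0009 0.0017 0.0439] turn -0.0003 t 17.0333 tcp [0.6036 0.0372 0.0624] q7 0.15
```

```bash
python3 drive.py '[[0.0009,0.0017,0.01,0,0.3],[0,0,0.02,0,0.3],[0,0,0.0135,0,0.3],[0,0,0,0,0.3],[0,0,0,0,0.3]]'; python3 -c "
from h import *
go(*jig(0,.0675),.0185,PSI); print(inj(tool()[0]))"
```

```text
time_s: 17.5
tcp_pos: [0.6053, 0.038, 0.0182]
tool_rot: [[0.07, 0.998, -0.002], [0.998, -0.07, -0.0], [-0.001, -0.002, -1.0]]
wrist_force: [-0.5, 0.2, -1.1]
grip_width: 0.63
grasp_force: 25.0
tool d [ 0.     -0.     -0.0003] turn -0.001 t 17.5 tcp [0.6053 0.038  0.0182] q7 0.17
[5.96906503e-06 6.74620010e-02]
```

View pics/w7.png

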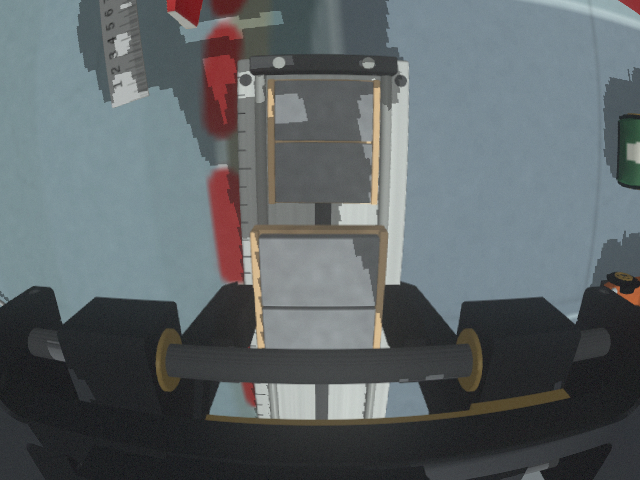

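Panel a lies flat between the rods near the end stop and panel b is held square and in line. Release it, then fetch panel c.

```bash
python3 drive.py '[[0,0,0,0,1],[0,0,0,0,1],[0,0,0,0,1],[0,0,0,0,1],[0,0,0,0,1],[0,0,-0.04,0,1],[0,0,-0.04,0,1],[0,0,-0.015,0,1],[0,0,0,0,1],[0,0,0,0,1]]' | head -2
python3 - <<'E'
from h import *
c=bot.camera("wrist"); p=panel(c); print(inj(p[:2]), "(z .012 assumed)")
go(.4508,-.1867,.11,.06)
E
```

```text
time_s: 18.33
tcp_pos: [0.6069, 0.039, 0.115]
panel 0.6063 0.0479 size 57.8 90.1 yaw -0.072
[0.00032206 0.07740983] (z .012 assumed)
tool d [-0.2359 -0.1391  0.0038] turn -0.1292 t 18.3833 tcp [0.6059 0.039  0.1137] q7 0.12
```

```bash
python3 drive.py '[[0,0,0,-0.065,1],[0,0,0,-0.064,1],[-0.03087,-0.02404,0,0,1],[-0.03087,-0.02404,0,0,1],[-0.03087,-0.02404,0,0,1],[-0.03087,-0.02404,0,0,1],[-0.03087,-0.02404,0,0,1],[-0.03087,-0.02404,0,0,1],[-0.03087,-0.02404,0,0,1],[0,0,0,0,1],[0,0,0,0,1],[0,0,0,0,1]]' | head -2
python3 - <<'E'
from h import *
c=bot.camera("wrist"); p=panel(c);  cv2.imwrite("pics/w8.png",c["pixels"][:,:,::-1])
go(p[0],p[1],.007,p[2])
E
```

```text
time_s: 19.38
tcp_pos: [0.451, -0.1862, 0.1133]
panel 0.4373 -0.2031 size 55.3 65.6 yaw 0.07
tool d [-0.0168 -0.0152  0.1064] turn -0.0091 t 19.4333 tcp [ 0.4516 -0.1856  0.1134] q7 0.68
```

Panel c has been knocked about 2 cm aside. I'll go over it and measure again.

```bash
python3 drive.py '[[-0.0168,-0.0152,0.02,-0.009,1],[0,0,0,0,1],[0,0,0,0,1],[0,0,0,0,1]]' | head -2
python3 - <<'E'
from h import *
c=bot.camera("wrist"); p=panel(c);  cv2.imwrite("pics/w9.png",c["pixels"][:,:,::-1])
go(p[0],p[1],.007,p[2])
E
```

```text
time_s: 19.77
tcp_pos: [0.438, -0.2034, 0.0942]
panel 0.4372 -0.2032 size 55.4 63.7 yaw 0.071
tool d [ 0.0004 -0.0011  0.0875] turn -0.0004 t 19.8167 tcp [ 0.4383 -0.2035  0.0945] q7 0.75
```

```bash
python3 drive.py '[[0,-0.0005,0.03,0,1],[0,0,0.035,0,1],[0,0,0.0225,0,1],[0,0,0,0,1],[0,0,0,0,1],[0,0,0,0,0.3],[0,0,0,0,0.3],[0,0,0,0,0.3],[0,0,0,0,0.3],[0,0,0,0,0.3],[0,0,0,0,0.3],[0,0,0,0,0.3]]'; python3 -c "
from h import *
go(*jig(0,0),.06,PSI)"
```

```text
time_s: 20.82
tcp_pos: [0.4371, -0.2048, 0.0074]
tool_rot: [[-0.068, 0.998, 0.001], [0.998, 0.068, -0.0], [-0.0, 0.001, -1.0]]
wrist_force: [-0.5, 1.6, 6.2]
grip_width: 0.63
grasp_force: 25.0
tool d [ 0.1639  0.1752 -0.0525] turn 0.1379 t 20.8167 tcp [ 0.4371 -0.2048  0.0074] q7 0.84
```

```bash
python3 drive.py '[[0,0,-0.025,0,0.3],[0,0,-0.03,0.069,0.3],[0,0,0,0.069,0.3],[0.02663,0.02157,0,0,0.3],[0.02663,0.02157,0,0,0.3],[0.02663,0.02157,0,0,0.3],[0.02663,0.02157,0,0,0.3],[0.02663,0.02157,0,0,0.3],[0.02663,0.02157,0,0,0.3],[0.02663,0.02157,0,0,0.3],[0,0,0,0,0.3],[0,0,0,0,0.3]]'; python3 drive.py '[[0,0,0,0,0.3]]'|tail -2;  python3 -c "
from h import *
go(*jig(0,0),.0175,PSI)"
```

```text
time_s: 21.82
tcp_pos: [0.601, -0.0267, 0.0613]
tool_rot: [[0.065, 0.998, 0.0], [0.998, -0.065, 0.001], [0.001, 0.0, -1.0]]
wrist_force: [-0.9, -0.1, -0.9]
grip_width: 0.627
grasp_force: 25.0
grip_width: 0.624
grasp_force: 25.0
tool d [0.0006 0.0013 0.0439] turn -0.0002 t 21.9 tcp [ 0.5993 -0.0298  0.0614] q7 0.29
```

```bash
python3 drive.py '[[0.0006,0.0013,0.01,0,0.3],[0,0,0.02,0,0.3],[0,0,0.0135,0,0.3],[0,0,0,0,0.3],[0,0,0,0,0.3]]'|tail -5; python3 -c "
from h import *
go(*jig(0,0),.0175,PSI); print(inj(tool()[0]))"
```

```text
tcp_pos: [0.6003, -0.0297, 0.0171]
tool_rot: [[0.071, 0.997, -0.002], [0.997, -0.071, -0.0], [-0.0, -0.002, -1.0]]
wrist_force: [-0.1, -0.4, -1.4]
grip_width: 0.632
grasp_force: 25.0
tool d [ 0.0005  0.0002 -0.0004] turn -0.0017 t 22.3167 tcp [ 0.6003 -0.0297  0.0171] q7 0.31
[-0.00023738 -0.00045958]
```

Release, go up, and move over the knob at jig y ≈ −0.126.

```bash
python3 drive.py '[[0,0,0,0,1],[0,0,0,0,1],[0,0,0,0,1],[0,0,0,0,1],[0,0,0,0,1],[0,0,-0.04,0,1],[0,0,-0.04,0,1],[-0.035,0,-0.02,0,1],[-0.035,0,0,0,1],[-0.035,0,0,0,1],[0,0,0,0,1],[0,0,0,0,1]]' | head -2; python3 drive.py '[[0,0,0,0,1],[0,0,0,0,1]]'|head -2
python3 - <<'E'
from h import *
print(inj(tool()[0])); c=bot.camera("wrist"); cv2.imwrite("pics/w10.png",c["pixels"][:,:,::-1])
go(*jig(0,-.126),.028,PSI)
E
```

```text
time_s: 23.32
tcp_pos: [0.5937, -0.1364, 0.1188]
time_s: 23.48
tcp_pos: [0.5944, -0.1316, 0.1179]
[ 0.00094199 -0.10249668]
tool d [-0.0237 -0.001   0.0899] turn 0.0024 t 23.5333 tcp [ 0.5945 -0.1315  0.1179] q7 0.42
```

View pics/w10.png

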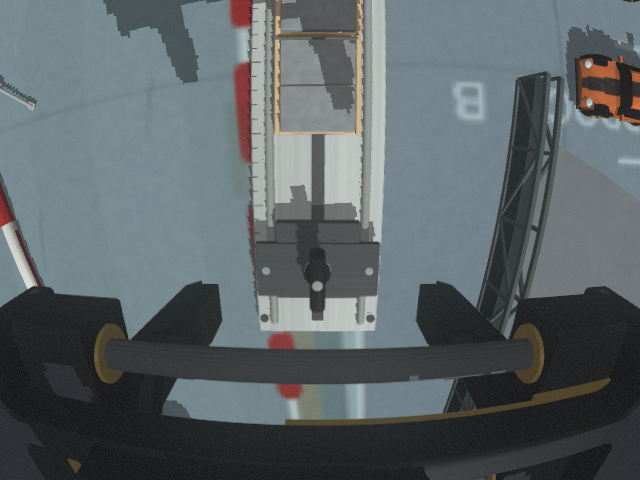

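The stop is back with its knob bar straight from (317,248) to (317,312), and the panels sit flat in the channel ahead of it. Grip the knob.

```bash
python3 drive.py '[[-0.0237,-0.001,0.02,0,0.7],[0,0,0.035,0,0.5],[0,0,0.035,0,0.5],[0,0,0,0,0.5],[0,0,0,0,0.5],[0,0,0,0,0],[0,0,0,0,0],[0,0,0,0,0],[0,0,0,0,0],[0,0,0,0,0],[0,0,0,0,0],[0,0,0,0,0]]' 40; python3 -c "
from h import *
print(inj(tool()[0]))"
```

```text
time_s: 24.53
tcp_pos: [0.5926, -0.1571, 0.029]
tool_rot: [[0.069, 0.998, 0.002], [0.998, -0.069, -0.0], [-0.0, 0.002, -1.0]]
wrist_force: [-22.4, 2.5, 26.1]
grip_width: 0.119
grasp_force: 35.1
[ 0.0009283  -0.12804636]
```

```bash
python3 drive.py '[[0,0,0,0,0],[0,0,0,0,0]]'; python3 -c "
from h import *
o=bot.get_obs();print(o['ft_torque'])
c=bot.camera('side'); u=proj(c,o['tcp_pos'])[0].astype(int);print(u); cv2.imwrite('pics/s1.png',cv2.resize(c['pixels'][u[1]-60:u[1]+60,u[0]-80:u[0]+80,::-1],None,fx=4,fy=4,interpolation=cv2.INTER_CUBIC))"
```

```text
time_s: 24.7
tcp_pos: [0.5917, -0.1572, 0.0295]
tool_rot: [[0.07, 0.998, 0.0], [0.998, -0.07, 0.001], [0.001, 0.0, -1.0]]
wrist_force: [-2.9, 0.7, 12.1]
grip_width: 0.11
grasp_force: 74.9
[0.32750367 0.81118379 0.02451904]
[391 256]
```

```bash
python3 drive.py '[[0,0,-0.001,0,0],[0.01,0,0,0,0],[0.01,0,0,0,0],[0.01,0,0,0,0],[0.01,0,0,0,0],[0.01,0,0,0,0],[0.005,0,0,0,0],[0,0,0,0,0],[0,0,0,0,0]]'; python3 -c "
from h import *
print(inj(tool()[0]))"
```

```text
time_s: 25.5
tcp_pos: [0.5958, -0.0995, 0.0298]
tool_rot: [[0.068, 0.998, 0.0], [0.998, -0.068, 0.002], [0.002, 0.0, -1.0]]
wrist_force: [-1.9, 1.3, 8.4]
grip_width: 0.111
grasp_force: 66.9
[ 0.00011996 -0.07039262]
```

```bash
python3 drive.py '[[0.003,0,0,0,0],[0.003,0,0,0,0],[0.003,0,0,0,0],[0.003,0,0,0,0],[0,0,0,0,0],[0,0,0,0,0]]' | grep -E 'pos|force'; python3 drive.py '[[0.001,0,0,0,0],[0.001,0,0,0,0],[0,0,0,0,0]]' | grep -E 'pos|force'; python3 -c "
from h import *
print(inj(tool()[0]))"
```

```text
tcp_pos: [0.5966, -0.0898, 0.0298]
wrist_force: [-1.8, -1.1, 6.6]
grasp_force: 66.9
tcp_pos: [0.5966, -0.0897, 0.0298]
wrist_force: [-1.3, -6.0, 5.3]
grasp_force: 67.0
[ 0.00017214 -0.06053051]
```

```bash
for i in 1 2; do python3 drive.py '[[0.0015,0,0,0,0],[0.0015,0,0,0,0],[0,0,0,0,0]]' | grep -E 'pos|wrist'; python3 -c "
from h import *
print(inj(tool()[0]))"; done
```

```text
tcp_pos: [0.5966, -0.0896, 0.0299]
wrist_force: [-1.0, -11.9, 4.1]
[ 0.00016242 -0.06043436]
tcp_pos: [0.5965, -0.0895, 0.0299]
wrist_force: [0.2, -17.6, 1.7]
[ 0.00012144 -0.06031246]
```

Run:
```python
from h import *
c=bot.camera("wrist"); cv2.imwrite("pics/w11.png",cv2.resize(c["pixels"][0:300,200:440,::-1],None,fx=2,fy=2,interpolation=cv2.INTER_CUBIC))
cv2.imwrite("pics/w11f.png",c["pixels"][:,:,::-1])
```

```text
(no output)
```

View pics/w11.png

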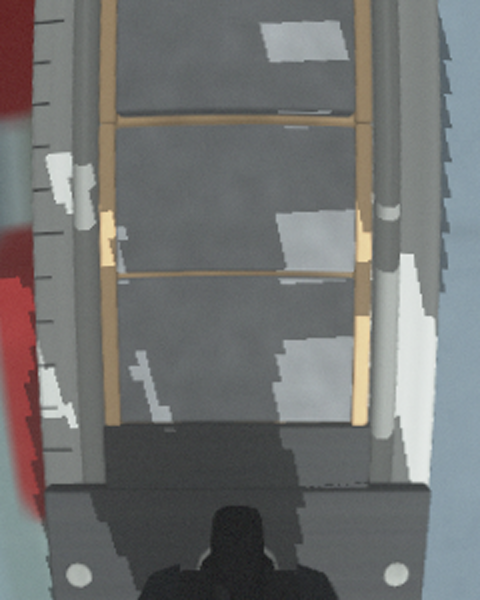

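Panel c sits against the stop and the c–b joint (row ~120) looks closed. Checking where those edges lie along the jig.

Run:
```python
from h import *
c=bot.camera("wrist")
print(inj(wat(c,[(200+235/2,424/2),(200+106/2,424/2),(200+366/2,424/2),(200+235/2,123/2),(200+103/2,122/2),(200+363/2,122/2)],.022)).round(4))
print(inj(wat(c,[(200+78/2,575/2),(200+396/2,575/2)],.023)).round(4))
c=bot.camera("top"); im=c["pixels"]
# intensity profile along the run on the wood strip, x=-26 mm and +26
for x in(-.026,.026):
    ys=np.arange(-.03,.176,.002); P=np.c_[[jig(x,y) for y in ys],np.full(len(ys),.022)]
    uv=proj(c,P).astype(np.float32); v=cv2.remap(im,uv[:,:1],uv[:,1:],cv2.INTER_LINEAR)[:,0]
    print(x,[f"{round(y*1000)}:{int(a[0])},{int(a[2])}" for y,a in zip(ys,v)])
```

```text
[[-0.0006 -0.0222]
 [-0.028  -0.022 ]
 [ 0.0273 -0.0222]
 [-0.0003  0.0406]
 [-0.0272  0.0417]
 [ 0.0257  0.0414]]
[[-0.0364 -0.0566]
 [ 0.0358 -0.0569]]
-0.026 ['-30:52,56', '-28:52,55', '-26:50,53', '-24:56,56', '-22:83,68', '-20:111,81', '-18:115,84', '-16:106,89', '-14:88,93', '-12:77,97', '-10:76,101', '-8:77,103', '-6:78,103', '-4:74,97', '-2:69,91', '0:67,89', '2:65,87', '4:57,77', '6:53,71', '8:58,78', '10:73,97', '12:87,117', '14:96,129', '16:99,133', '18:99,133', '20:98,133', '22:99,134', '24:100,134', '26:99,132', '28:101,135', '30:101,135', '32:100,133', '34:101,134', '36:101,135', '38:101,135', '40:101,135', '42:101,135', '44:100,133', '46:101,133', '48:100,134', '50:98,132', '52:100,134', '54:101,135', '56:101,136', '58:101,135', '60:100,134', '62:101,135', '64:101,134', '66:100,134', '68:103,134', '70:101,134', '72:103,136', '74:100,134', '76:102,134', '78:102,135', '80:102,135', '82:102,134', '84:101,134', '86:101,135', '88:101,134', '90:102,135', '92:104,136', '94:102,134', '96:102,136', '98:101,134', '100:102,135', '102:103,137', '104:103,136', '106:103,137', '108:1
[... 1235 characters left out ...]
106,140', '82:106,141', '84:107,142', '86:107,142', '88:107,142', '90:106,143', '92:106,142', '94:108,144', '96:108,143', '98:106,142', '100:106,142', '102:108,145', '104:109,145', '106:109,144', '108:109,144', '110:109,145', '112:110,145', '114:109,145', '116:109,146', '118:110,147', '120:112,149', '122:111,147', '124:112,146', '126:113,148', '128:112,148', '130:111,147', '132:110,147', '134:110,146', '136:110,147', '138:111,146', '140:108,145', '142:110,145', '144:110,145', '146:109,143', '148:106,141', '150:106,141', '152:106,141', '154:103,139', '156:102,139', '158:104,138', '160:102,137', '162:101,135', '164:101,133', '166:99,131', '168:97,129', '170:95,126', '172:92,123', '174:92,122']
```

The stop face is at jig y −22.2 mm, exactly three panels from the end stop, so the run is tight. The grip is 3.7 mm behind the knob axis, so I'll orbit while turning clockwise.

```bash
python3 drive.py '[[0,-0.0004,0,0.11,0],[0,-0.0004,0,0.11,0],[0,-0.0004,0,0.11,0],[0,-0.0004,0,0.11,0],[0,-0.0004,0,0.11,0],[0,-0.0004,0,0.11,0],[0,-0.0004,0,0.11,0]]' | grep -E 'pos|force'; python3 drive.py '[[0,-0.0004,0,0.11,0],[0,-0.0004,0,0.11,0],[0,-0.0004,0,0.11,0],[0,-0.0004,0,0.11,0],[0,-0.0004,0,0.11,0],[0,-0.0004,0,0.11,0],[0,0,0,0,0]]'; python3 -c "
from h import *
print(inj(tool()[0]),bot.get_obs()['ft_torque'],bot.get_obs()['q'])"
```

```text
tcp_pos: [0.5931, -0.0878, 0.0299]
wrist_force: [-4.3, -15.0, 1.7]
grasp_force: 66.9
time_s: 28.07
tcp_pos: [0.5918, -0.0847, 0.0299]
tool_rot: [[0.998, 0.062, -0.001], [0.062, -0.998, -0.009], [-0.001, 0.009, -1.0]]
wrist_force: [-4.2, -12.7, 4.7]
grip_width: 0.106
grasp_force: 66.9
[-0.00495978 -0.05590599] [-2.77912206  0.9564603  -0.20154359] [-0.4676742   0.90617786  0.77029355  1.82322582 -0.86699573  0.78789082
 -0.7440239 ]
```

```bash
python3 drive.py '[[0,0.001,0,0,0.6],[0,0,0,0,0.6],[0,0,0,0,0.6],[0,0,0,0,0.6],[0,0,0,0,0.6],[0,0,-0.03,0,0.8],[0,0,-0.04,0,0.8],[0,0,-0.04,0,0.8],[0,0,0,0,1],[0,0,0,0,1],[0,0,0,0,1]]'
python3 - <<'E'
from h import *
c=bot.camera("wrist"); cv2.imwrite("pics/w12.png",c["pixels"][:,:,::-1])
print(inj(tool()[0]))
E
```

```text
time_s: 28.98
tcp_pos: [0.5929, -0.0783, 0.1385]
tool_rot: [[0.997, 0.073, -0.001], [0.073, -0.997, 0.001], [-0.001, -0.001, -1.0]]
wrist_force: [-0.5, -0.0, -0.1]
grip_width: 0.919
grasp_force: 0.0
[-0.00465829 -0.04968407]
```

View pics/w12.png

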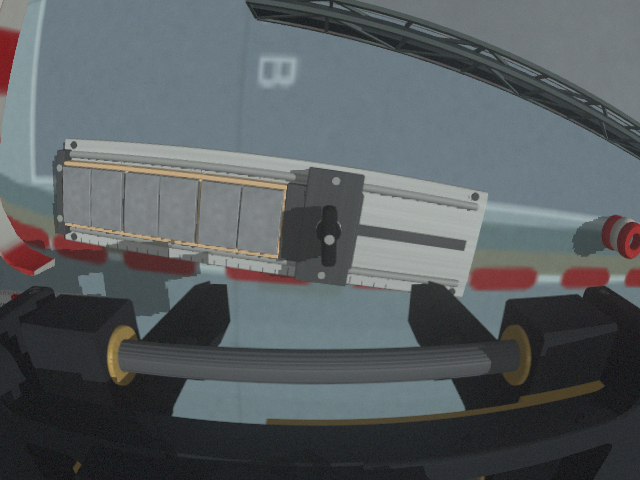

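All six tiles lie in one closed run against the end stop (cols 63-285), the stop is up against it, and the knob bar is across (locked). Now for the roller.

```bash
python3 -c "
from h import *
go(.4556,-.4028,.18,np.pi/2-.08)
p,R,o=tool()
t=-((np.pi/2-.08-np.arctan2(R[1,1],R[0,1])+np.pi/2)%np.pi-np.pi/2);d=R.T@(np.array([.4556,-.4028,.18])-p)
c,s=np.cos(t),np.sin(t);print(np.array([c*d[0]+s*d[1],-s*d[0]+c*d[1]])/9)"
```

```text
tool d [-0.1601  0.3135 -0.0422] turn 0.1524 t 29.0333 tcp [ 0.5925 -0.0785  0.1379] q7 -0.83
[-0.01229414  0.03712493]
```

```bash
python3 drive.py '[[0,0,-0.04,0.076,1],[0,0,0,0.076,1],[-0.0123,0.0371,0,0,1],[-0.0123,0.0371,0,0,1],[-0.0123,0.0371,0,0,1],[-0.0123,0.0371,0,0,1],[-0.0123,0.0371,0,0,1],[-0.0123,0.0371,0,0,1],[-0.0123,0.0371,0,0,1],[-0.0123,0.0371,0,0,1],[-0.0123,0.0371,0,0,1],[0,0,0,0,1]]'|head -1; python3 drive.py '[[0,0,0,0,1],[0,0,0,0,1]]' | head -2
python3 - <<'E'
from h import *
c=bot.camera("wrist"); cv2.imwrite("pics/w13.png",c["pixels"][:,:,::-1])
h=cv2.cvtColor(c["pixels"],cv2.COLOR_RGB2HSV); m=cv2.inRange(h,(5,90,60),(20,255,255))
n,l,s,ct=cv2.connectedComponentsWithStats(m)
for i in range(1,n):
    if s[i,4]>300: 
        print(s[i]); v,u=np.nonzero(l==i); r=cv2.minAreaRect(np.c_[u,v].astype(np.float32)); b=cv2.boxPoints(r); w=wat(c,b.astype(float),.097); print(b.round().tolist(),w.round(4).tolist(),w.mean(0))
go(.4556,-.4028,.0605,np.pi/2-.08)
E
```

```text
time_s: 30.03
time_s: 30.2
tcp_pos: [0.456, -0.4027, 0.1777]
[ 301  204   37   70 2453]
[[301.0, 273.0], [301.0, 204.0], [337.0, 204.0], [337.0, 273.0]] [[0.4393, -0.3907], [0.4849, -0.395], [0.4831, -0.4172], [0.4374, -0.4142]] [ 0.46116224 -0.404257  ]
[285 407 214  19 841]
[[285.0, 419.0], [498.0, 407.0], [498.0, 416.0], [285.0, 429.0]] [[0.3108, -0.3641], [0.2957, -0.5491], [0.2827, -0.5523], [0.2992, -0.3631]] [ 0.29710926 -0.45714571]
tool d [-0.0009  0.0011  0.1174] turn 0.001 t 30.25 tcp [ 0.4567 -0.402   0.1779] q7 -0.43
```

```bash
python3 drive.py '[[0,0.001,0.03,0,1],[0,0,0.04,0,1],[0,0,0.035,0,1],[0,0,0.0122,0,1],[0,0,0,0,1],[0,0,0,0,1],[0,0,0,0,0],[0,0,0,0,0],[0,0,0,0,0],[0,0,0,0,0],[0,0,0,0,0],[0,0,0,0,0]]' 45; python3 drive.py '[[0,0,0,0,0],[0,0,0,0,0],[0,0,0,0,0],[0,0,0,0,0],[0,0,0,0,0],[0,0,0,0,0]]'
```

```text
time_s: 31.25
tcp_pos: [0.4561, -0.405, 0.0624]
tool_rot: [[0.997, -0.081, 0.001], [-0.081, -0.997, -0.0], [0.001, 0.0, -1.0]]
wrist_force: [-0.1, 0.6, 0.4]
grip_width: 0.568
grasp_force: 0.0
time_s: 31.75
tcp_pos: [0.4559, -0.4046, 0.062]
tool_rot: [[0.997, -0.081, -0.0], [-0.081, -0.997, 0.001], [-0.0, -0.001, -1.0]]
wrist_force: [-0.9, 0.4, -0.1]
grip_width: 0.267
grasp_force: 45.0
```

```bash
python3 drive.py '[[0,0,-0.02,0,0],[0,0,-0.03,0,0],[0,0,-0.04,0,0],[0,0,0,-0.012,0],[0,0,0,0,0],[0,0,0,0,0]]'; python3 -c "
from h import *
go(*jig(0,.1535),.12,np.pi/2+PSI)
p,R,o=tool();d=R.T@(np.r_[jig(0,.1535),.12]-p);print(d/15)"
```

```text
time_s: 32.25
tcp_pos: [0.4558, -0.4042, 0.1512]
tool_rot: [[0.998, -0.069, -0.0], [-0.069, -0.998, 0.001], [-0.0, -0.001, -1.0]]
wrist_force: [0.1, 0.6, -3.2]
grip_width: 0.268
grasp_force: 45.0
tool d [ 0.1189 -0.5374  0.0317] turn 0.0009 t 32.25 tcp [ 0.4558 -0.4042  0.1512] q7 -0.4
[ 0.00792636 -0.03582965  0.00211539]
```

```bash
python3 drive.py '[[0.00793,-0.03583,0,0,0],[0.00793,-0.03583,0,0,0],[0.00793,-0.03583,0,0,0],[0.00793,-0.03583,0,0,0],[0.00793,-0.03583,0,0,0],[0.00793,-0.03583,0,0,0],[0.00793,-0.03583,0,0,0],[0.00793,-0.03583,0,0,0]]'|tail -2;python3 drive.py '[[0.00793,-0.03583,0,0,0],[0.00793,-0.03583,0,0,0],[0.00793,-0.03583,0,0,0],[0.00793,-0.03583,0,0,0],[0.00793,-0.03583,0,0,0],[0.00793,-0.03583,0,0,0],[0.00793,-0.03583,0,0,0],[0,0,0.02,0,0],[0,0,0,0,0],[0,0,0,0,0],[0,0,0,0,0]]'; python3 -c "
from h import *
go(*jig(0,.1535),.082,np.pi/2+PSI);o=bot.get_obs();print(o['q'])
c=bot.camera('wrist');cv2.imwrite('pics/w14.png',c['pixels'][:,:,::-1])"
```

```text
grip_width: 0.268
grasp_force: 45.0
time_s: 33.83
tcp_pos: [0.6109, 0.1212, 0.1317]
tool_rot: [[0.997, -0.071, -0.001], [-0.071, -0.997, -0.001], [-0.001, 0.002, -1.0]]
wrist_force: [-0.4, -0.3, -2.2]
grip_width: 0.269
grasp_force: 45.0
tool d [ 0.0002 -0.0027  0.0497] turn -0.0018 t 33.8333 tcp [0.6109 0.1212 0.1317] q7 -1.28
[-0.87774475  0.83486168  0.94174438  1.72970374 -0.78782489  1.00481223
 -1.27935099]
```

```bash
python3 drive.py '[[0,-0.0027,0.03,0,0],[0,0,0.018,0,0],[0,0,0,0,0],[0,0,0,0,0]]' | grep -E 'pos|wrist'; python3 drive.py '[[0,0,0.002,0,0],[0,0,0.002,0,0],[0,0,0,0,0],[0,0,0,0,0]]' | grep -E 'pos|wrist'
```

```text
tcp_pos: [0.6115, 0.1246, 0.0843]
wrist_force: [0.5, 0.3, -0.8]
tcp_pos: [0.6121, 0.1258, 0.0807]
wrist_force: [0.1, -0.0, -1.5]
```

```bash
for i in 1; do python3 drive.py '[[0,0,0.002,0,0],[0,0,0,0,0]]' | grep -E 'pos|wrist'; python3 drive.py '[[0,0,0.002,0,0],[0,0,0,0,0]]' | grep -E 'pos|wrist';  python3 drive.py '[[0,0,0.001,0,0],[0,0,0,0,0]]' | grep -E 'pos|wrist'; done
```

```text
tcp_pos: [0.6122, 0.1258, 0.0784]
wrist_force: [1.0, 0.1, -2.2]
tcp_pos: [0.6122, 0.1258, 0.0764]
wrist_force: [0.7, 0.8, 2.7]
tcp_pos: [0.6122, 0.1258, 0.0754]
wrist_force: [0.7, 0.8, 2.5]
```

```bash
python3 drive.py '[[0,0,0.001,0,0],[0,0,0,0,0]]' | grep -E 'pos|wrist'; python3 drive.py '[[0,0,0.001,0,0],[0,0,0,0,0]]' | grep -E 'pos|wrist';  python3 drive.py '[[0,0,0.001,0,0],[0,0,0,0,0]]' | grep -E 'pos|wrist'; python3 drive.py '[[0,0,0.001,0,0],[0,0,0,0,0]]' | grep -E 'pos|wrist'
```

```text
tcp_pos: [0.6124, 0.1257, 0.0752]
wrist_force: [-1.8, 1.4, 11.3]
tcp_pos: [0.6127, 0.1257, 0.0751]
wrist_force: [-4.0, 1.0, 17.5]
tcp_pos: [0.6129, 0.1256, 0.0749]
wrist_force: [-5.0, 1.1, 25.4]
tcp_pos: [0.6131, 0.1256, 0.0748]
wrist_force: [-7.5, 1.2, 31.3]
```

```bash
python3 drive.py '[[0,0,-0.0015,0,0],[0,0,-0.0015,0,0],[0,0,0,0,0]]' | grep -E 'pos|wrist'; python3 drive.py '[[0,0.003,0,0,0],[0,0.003,0,0,0],[0,0.003,0,0,0],[0,0.003,0,0,0]]' | grep -E 'pos|wrist'; python3 -c "
from h import *
print(inj(tool()[0]))"
```

```text
tcp_pos: [0.6125, 0.1257, 0.0752]
wrist_force: [-1.8, -0.4, 11.6]
tcp_pos: [0.6118, 0.1152, 0.0752]
wrist_force: [-2.3, 4.2, 12.3]
[0.00109043 0.14493149]
```

```bash
for i in 1; do python3 drive.py '[[0,0.003,0,0,0],[0,0.003,0,0,0],[0,0.003,0,0,0]]' | grep -E 'pos|wrist'; python3 drive.py '[[0,0.003,0,0,0],[0,0.003,0,0,0],[0,0.003,0,0,0]]' | grep -E 'pos|wrist'; python3 drive.py '[[0,0.003,0,0,0],[0,0.003,0,0,0],[0,0.003,0,0,0]]' | grep -E 'pos|wrist|grip'; done; python3 -c "
from h import *
print(inj(tool()[0]))"
```

```text
tcp_pos: [0.6111, 0.1051, 0.0752]
wrist_force: [-2.6, 1.8, 10.9]
tcp_pos: [0.6104, 0.0958, 0.0752]
wrist_force: [-1.5, 1.2, 11.1]
tcp_pos: [0.6098, 0.0868, 0.0752]
wrist_force: [-1.8, 1.3, 11.3]
grip_width: 0.265
[0.00108128 0.11642806]
```

```bash
python3 drive.py '[[0,0.003,0.0005,0,0],[0,0.004,0,0,0],[0,0.004,0,0,0],[0,0.004,0,0,0],[0,0.004,0,0,0],[0,0.004,0,0,0]]' | grep -E 'pos|wrist'; python3 drive.py '[[0,0.004,0,0,0],[0,0.004,0,0,0],[0,0.004,0,0,0],[0,0.004,0,0,0],[0,0.004,0,0,0],[0,0.004,0,0,0]]' | grep -E 'pos|wrist'; python3 drive.py '[[0,0.004,0,0,0],[0,0.004,0,0,0],[0,0.004,0,0,0],[0,0.004,0,0,0],[0,0.004,0,0,0],[0,0.004,0,0,0]]' | grep -E 'pos|wrist|grip'; python3 -c "
from h import *
print(inj(tool()[0]))"
```

```text
tcp_pos: [0.6084, 0.0638, 0.0751]
wrist_force: [-3.1, 0.1, 16.0]
tcp_pos: [0.6067, 0.04, 0.0751]
wrist_force: [-3.6, 0.5, 16.0]
tcp_pos: [0.6051, 0.017, 0.0751]
wrist_force: [-3.8, 3.5, 17.0]
grip_width: 0.261
[0.0013003  0.04653049]
```

```bash
python3 drive.py '[[0,0.004,0,0,0],[0,0.004,0,0,0],[0,0.004,0,0,0],[0,0.004,0,0,0],[0,0.004,0,0,0],[0,0.004,0,0,0],[0,0.004,0,0,0]]' | grep -E 'pos|wrist'; python3 drive.py '[[0,0.004,0,0,0],[0,0.004,0,0,0],[0,0.004,0,0,0],[0,0.004,0,0,0],[0,0.004,0,0,0],[0,0.004,0,0,0],[0,0.004,0,0,0],[0,0.003,0,0,0],[0,0,0,0,0]]' | grep -E 'pos|wrist|grip'; python3 -c "
from h import *
print(inj(tool()[0]))"
```

```text
tcp_pos: [0.6032, -0.0116, 0.0751]
wrist_force: [-2.6, 5.0, 16.9]
tcp_pos: [0.6008, -0.0444, 0.0751]
wrist_force: [-1.9, -0.9, 14.7]
grip_width: 0.27
[ 0.00124815 -0.01505952]
```

First pass done at 13–19 N, with the wheel at an even height all along. Rolling back over the whole run.

```bash
R=1; python3 drive.py '[[0,-0.005,0,0,0],[0,-0.005,0,0,0],[0,-0.005,0,0,0],[0,-0.005,0,0,0],[0,-0.005,0,0,0],[0,-0.005,0,0,0],[0,-0.005,0,0,0],[0,-0.005,0,0,0],[0,-0.005,0,0,0],[0,-0.005,0,0,0],[0,-0.005,0,0,0],[0,-0.005,0,0,0]]' | grep -E 'pos|wrist';  python3 drive.py '[[0,-0.005,0,0,0],[0,-0.005,0,0,0],[0,-0.005,0,0,0],[0,-0.005,0,0,0],[0,-0.005,0,0,0],[0,-0.005,0,0,0],[0,-0.005,0,0,0],[0,-0.005,0,0,0],[0,-0.005,0,0,0],[0,-0.005,0,0,0],[0,-0.005,0,0,0],[0,-0.005,0,0,0]]' | grep -E 'pos|wrist'; python3 drive.py '[[0,-0.005,0,0,0],[0,-0.005,0,0,0],[0,-0.005,0,0,0],[0,-0.005,0,0,0],[0,-0.005,0,0,0],[0,-0.005,0,0,0],[0,-0.005,0,0,0],[0,-0.005,0,0,0],[0,-0.005,0,0,0],[0,-0.005,0,0,0],[0,-0.005,0,0,0],[0,0,0,0,0]]'; python3 -c "
from h import *
print(inj(tool()[0]))"
```

```text
tcp_pos: [0.6053, 0.0161, 0.0751]
wrist_force: [-2.5, -1.4, 14.8]
tcp_pos: [0.6095, 0.0763, 0.075]
wrist_force: [-1.3, -0.2, 12.1]
time_s: 42.88
tcp_pos: [0.6137, 0.1327, 0.0751]
tool_rot: [[0.998, -0.068, 0.003], [-0.068, -0.998, 0.001], [0.003, -0.001, -1.0]]
wrist_force: [-0.2, 0.7, 13.2]
grip_width: 0.269
grasp_force: 45.0
[0.00183405 0.16248244]
```

```bash
python3 drive.py '[[0,0,-0.02,0,0],[0,0,-0.03,0,0],[0,0,-0.03,0,0],[0,0,0,0.012,0],[0,0,0,0,0],[0,0,0,0,0]]' | grep -E 'pos|grip|wrist'; python3 -c "
from h import *
go(.4559,-.4046,.14,np.pi/2-.081)
p,R,o=tool();d=R.T@(np.r_[.4559,-.4046,.14]-p);print(d/16)"
```

```text
tcp_pos: [0.6111, 0.1321, 0.1522]
wrist_force: [-0.9, 0.0, -2.3]
grip_width: 0.27
tool d [-0.1117  0.5474  0.0125] turn 0.0008 t 43.3833 tcp [0.6111 0.1321 0.1522] q7 -1.32
[-0.00697915  0.0342154   0.00078041]
```

```bash
python3 drive.py '[[-0.007,0.0342,0,0,0],[-0.007,0.0342,0,0,0],[-0.007,0.0342,0,0,0],[-0.007,0.0342,0,0,0],[-0.007,0.0342,0,0,0],[-0.007,0.0342,0,0,0],[-0.007,0.0342,0,0,0],[-0.007,0.0342,0,0,0]]'|tail -2;python3 drive.py '[[-0.007,0.0342,0,0,0],[-0.007,0.0342,0,0,0],[-0.007,0.0342,0,0,0],[-0.007,0.0342,0,0,0],[-0.007,0.0342,0,0,0],[-0.007,0.0342,0,0,0],[-0.007,0.0342,0,0,0],[-0.007,0.0342,0,0,0],[0,0,0,0,0],[0,0,0,0,0],[0,0,0,0,0],[0,0,0,0,0]]'; python3 -c "
from h import *
go(.4559,-.4046,.0635,np.pi/2-.081)"
```

```text
grip_width: 0.272
grasp_force: 45.0
time_s: 45.05
tcp_pos: [0.4569, -0.4026, 0.1523]
tool_rot: [[0.997, -0.079, -0.001], [-0.079, -0.997, 0.002], [-0.001, -0.002, -1.0]]
wrist_force: [0.1, -0.5, -2.2]
grip_width: 0.268
grasp_force: 45.0
tool d [-0.0007  0.0022  0.0888] turn 0.0022 t 45.05 tcp [ 0.4569 -0.4026  0.1523] q7 -0.41
```

```bash
python3 drive.py '[[-0.0007,0.0022,0.02,0.002,0],[0,0,0.03,0,0],[0,0,0.02,0,0],[0,0,0,0,0],[0,0,0,0,0],[0,0,0,0,0]]' | grep -E 'pos|wrist'; python3 -c "
from h import *
go(.4559,-.4046,.0625,np.pi/2-.081)"
```

```text
tcp_pos: [0.4564, -0.4067, 0.0846]
wrist_force: [-0.1, 0.2, -1.1]
tool d [-0.0007 -0.002   0.0221] turn -0.0006 t 45.55 tcp [ 0.4564 -0.4067  0.0846] q7 -0.36
```

```bash
python3 drive.py '[[-0.0005,-0.002,0.008,0,0],[0,0,0.005,0,0],[0,0,0,0,0],[0,0,0,0,0],[0,0,0,0,0]]' | grep -E 'pos|wrist'; python3 -c "
from h import *
go(.4559,-.4046,.0625,np.pi/2-.081)"
```

```text
tcp_pos: [0.4552, -0.4049, 0.0708]
wrist_force: [0.0, -0.6, -3.2]
tool d [ 0.0006 -0.0003  0.0083] turn -0.0018 t 45.9667 tcp [ 0.4552 -0.4049  0.0708] q7 -0.35
```

```bash
python3 drive.py '[[0.0005,-0.0003,0.004,0,0],[0,0,0.0025,0,0],[0,0,0,0,0],[0,0,0,0,0]]' | grep -E 'pos|wrist'; python3 drive.py '[[0,0,0.001,0,0],[0,0,0,0,0],[0,0,0.001,0,0],[0,0,0,0,0]]' | grep -E 'pos|wrist'
```

```text
tcp_pos: [0.4555, -0.4044, 0.0638]
wrist_force: [0.3, 0.7, -1.4]
tcp_pos: [0.4557, -0.4045, 0.062]
wrist_force: [0.6, 0.0, -2.5]
```

```bash
python3 drive.py '[[0,0,0.0005,0,0],[0,0,0,0,0]]' | grep -E 'pos|wrist'; python3 drive.py '[[0,0,0.0005,0,0],[0,0,0,0,0]]' | grep -E 'pos|wrist'
```

```text
tcp_pos: [0.4557, -0.4046, 0.0619]
wrist_force: [-0.9, 0.4, 2.6]
tcp_pos: [0.4557, -0.4046, 0.0619]
wrist_force: [-1.5, 2.4, 8.8]
```

Seated in the rest at the original height. Release and withdraw upward, then check.

```bash
python3 drive.py '[[0,0,-0.001,0,0.27],[0,0,0,0,0.7],[0,0,0,0,0.7],[0,0,0,0,0.7],[0,0,0,0,0.7],[0,0,0,0,0.7],[0,0,0,0,0.7],[0,0,-0.03,0,0.7],[0,0,-0.04,0,0.7],[0,0,-0.04,0,0.7],[0,0,-0.04,0,1],[0,0,-0.04,0,1]]' | grep -E 'pos|grip'; python3 drive.py '[[-0.03,0.03,-0.02,0,1],[-0.03,0.03,0,0,1],[0,0.03,0,0,1],[0,0.03,0,0,1],[0,0.03,0,0,1],[0,0,0,0,1],[0,0,0,0,1],[0,0,0,0,1]]' | grep -E 'pos|wrist'
python3 - <<'E'
from h import *
c=bot.camera("top"); im=c["pixels"][:,:,::-1]; cv2.imwrite("pics/top2.png",im)
a=cv2.resize(im[160:235,215:395],None,fx=4.4,fy=4.0,interpolation=cv2.INTER_CUBIC)
b=np.hstack([im[225:300,430:510],cv2.imread("pics/top0.png")[225:300,430:510]]); b=cv2.resize(b,(640,300))
b=cv2.copyMakeBorder(b,0,0,0,792-640,cv2.BORDER_CONSTANT); cv2.imwrite("pics/fin.png",np.vstack([a,b]))
d=np.abs(im.astype(int)-cv2.imread("pics/top0.png")).sum(2)>60
for n,(y0,y1,x0,x1) in dict(glue=(300,325,405,465),tyre=(178,207,445,475),rule=(228,255,130,230),roller=(235,290,455,500)).items(): print(n,d[y0:y1,x0:x1].sum())
E
```

```text
tcp_pos: [0.4552, -0.4043, 0.2539]
grip_width: 0.826
tcp_pos: [0.3877, -0.5449, 0.2695]
wrist_force: [0.2, -0.0, -0.6]
glue 977
tyre 68
rule 1310
roller 1768
```

View pics/fin.png

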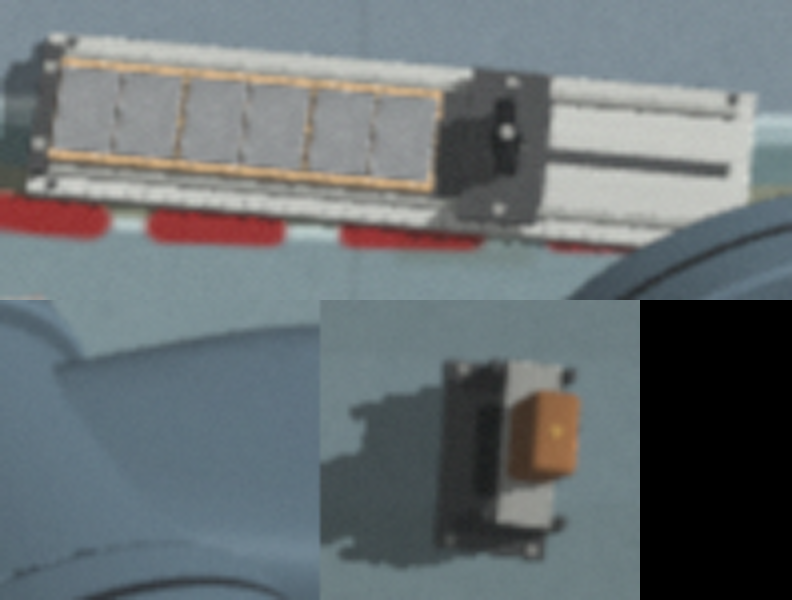

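The run is closed and the knob is locked, but the arm hides the roller. I'll move the arm to the left and compare numerically.

```bash
python3 drive.py '[[0.03,-0.02,0,0,1],[0.02,-0.035,0,0,1],[0,-0.04,0,0,1],[0,-0.04,0,0,1],[0,-0.04,0,0,1],[0,-0.04,0,0,1],[0,-0.04,0,0,1],[0,-0.04,0,0,1],[0,-0.04,0,0,1],[0,-0.04,0,0,1],[0,-0.04,0,0,1],[0,-0.04,0,0,1]]' | grep pos;  python3 drive.py '[[0,-0.04,0,0,1],[0,-0.04,0,0,1],[0,-0.04,0,0,1],[0,-0.04,0,0,1],[0,-0.04,0,0,1],[0,-0.04,0,0,1],[0,-0.04,0,0,1],[0,-0.04,0,0,1],[0,-0.04,0,0,1],[-0.01,-0.04,0,0,1],[-0.02,-0.035,0,0,1],[-0.02,-0.035,0,0,1]]' | grep pos; python3 drive.py '[[-0.02,-0.035,0,0,1],[-0.02,-0.035,0,0,1],[-0.02,-0.03,0,0,1],[-0.02,-0.03,0,0,1],[-0.02,-0.03,0,0,1],[0,0,0,0,1],[0,0,0,0,1]]' | grep pos
python3 - <<'E'
from h import *
im=bot.camera("top")["pixels"][:,:,::-1]; cv2.imwrite("pics/top3.png",im); A=cv2.imread("pics/top0.png")
d=np.abs(im.astype(int)-A).sum(2)>60
for n,(y0,y1,x0,x1) in dict(glue=(300,325,405,465),tyre=(178,207,445,475),rule=(228,255,130,230),roller=(235,290,455,500)).items():
    g=lambda i:np.float32(cv2.cvtColor(np.ascontiguousarray(i[y0:y1,x0:x1]),cv2.COLOR_BGR2GRAY)); print(n,d[y0:y1,x0:x1].sum(),cv2.phaseCorrelate(g(A),g(im)))
E
```

```text
tcp_pos: [0.4745, -0.0926, 0.2697]
tcp_pos: [0.4622, 0.3791, 0.2697]
tcp_pos: [0.3741, 0.5469, 0.2692]
glue 0 ((0.03671332443506614, 0.5576611710486432), 1.012833532333374)
tyre 0 ((-0.09583003276604529, -0.05565793053060908), 0.9267176702287462)
rule 0 ((0.022588682678467364, 0.3985159655210815), 0.9484833780924479)
roller 131 ((1.1479816981190218, 0.028691278213162974), 0.9087360993138066)
```

```bash
python3 -c "
from h import *
print(bot.sign_off())"
```

```text
the job is handed in; nothing more can be done
None
```

I handed the job in: the three panels are clamped end to end against the end stop and locked, every tile was rolled to an even level, and the roller is back in its rest; one brief press on the first tile reached about 34 N, below the 60 N crack limit, and the bystanders showed no change.

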